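Fit the blade plate into the vegetable slicer and clamp it

TASK

Fit the blade plate into the slicer: slide it along the slicer bed, without lifting it off the bed, until its notch is fully home over the upright pin and its front edge lies flush against the low stop bar. Then turn the inner knob clockwise as far as it goes so that its tongue lies over the blade plate, without turning the wide outer dial under it, and leave the kitchen things around undisturbed.

Things in the scene. Friction and masses are not known exactly. Their poses are not given: they have to be found in the camera images.
- slicer: the slicer: white flat bed fixed to the worktop, 265 mm long, 150 mm wide, top face 14 mm above the worktop, open at both long sides and the feed end. Origin on the worktop straight under the pin; x is the feed direction along the bed towards the knob, y across, z up. The bed spans x -165 to +100, y -75 to +75 mm. The knobs' axis is at x = 63.5 mm, y = 0
- pin_top (a point): top of the single upright steel locating pin, 28 mm above the worktop, at x = 0, y = 0 of the slicer; the pin is 10 mm thick and stands 14 mm above the bed
- stop_face (a point): middle of the face of the low stop bar that the blade's front edge meets, at x = 23.5 mm, y = 0 of the slicer; the bar lies across the bed, 116 mm long, 8 mm high above the bed
- blade: the blade plate, loose, flat on the bed: grey frame with a steel strip across, 80 mm long (x), 100 mm wide (y), 8 mm thick, about 0.15 kg; it slides by friction alone and can be pushed by its edges. Origin at the centre of its underside; x points to the front edge (x = +40 mm). Fully home its origin is at x = -16.5 mm, y = 0 of the slicer, axes parallel to the slicer's, edge on the stop bar
- notch (a point): middle of the notch's floor, at x = +10 mm of the blade, mid thickness. The notch opens in the middle of the front edge: 14 mm wide, 30 mm deep, its mouth flared to 26 mm over the first 12 mm. Fully home there is 1.5 mm between its floor and the pin
- clamp_knob (a joint): turning angle of the inner knob in rad, 0 = unclamped, growing clockwise as seen from above, to the hard stop at 1.5 = clamped (tongue points straight back along the slicer's -x, over the blade's front edge). It starts between 0 and 0.2 and stays where it is left; light friction (about 0.04 N m)
- knob_grip (a point): point to grip on the inner knob, on the knobs' vertical axis, 65 mm above the worktop: a grey upright bar 44 mm long, 16 mm thick, 50 to 76 mm above the worktop, on a disc 40 mm across (45 to 51 mm above it). The bar's length lies along the tongue, whose direction in the slicer's frame is at pi + 1.5 rad - (joint clamp_knob) from +x, counterclockwise from above
- tongue_tip (a point): end of the flat aluminium tongue that turns with the inner knob, 52 mm from the knob's axis; the tongue is 5 mm thick with a head 44 mm wide, its underside 24.5 mm above the worktop, 2.5 mm above the blade plate's top; unclamped it points across the bed to the slicer's -y and is clear of the blade's path
- dial_mark (a point): black mark on the outer dial, 26.5 mm from the common axis. The outer dial is a ribbed disc 64 mm across under the inner knob, from 31 to 43 mm above the worktop; it turns by itself with light friction and must keep its setting
- mug: speckled mug, bystander, 81 mm across with handle, 94 mm tall; origin under its middle
- mill: wooden pepper mill, bystander, 58 mm across, 170 mm tall; origin under its middle
- jar: glass jar with red lid, bystander, 81 mm across, 163 mm tall; origin under its middle
- oil_bottle: dark green oil bottle, bystander at the left, 61 mm across, 267 mm tall; origin under its middle
Mind the look-alikes: they are no part of the job. Several things have the shape of the blade; the one meant has the colours described above.

How it is judged (in metres and radians):
On the way, in this order (a step that is already met when the one before it is completed fails the run):
1. the blade plate is home on the pin and against the stop bar while the inner knob is still unclamped (x of blade in the frame of slicer above -0.02 m and y of blade in the frame of slicer between -0.005 and 0.005 m and z of blade in the frame of slicer below 0.0165 m and angle between the x axis of blade and the x axis of slicer, either way round below 0.06 rad and value of joint clamp_knob below 0.5 rad), for 0.2 s.
2. the inner knob is turned fully clockwise, tongue over the blade plate (x of blade in the frame of slicer above -0.02 m and y of blade in the frame of slicer between -0.005 and 0.005 m and z of blade in the frame of slicer below 0.0165 m and angle between the x axis of blade and the x axis of slicer, either way round below 0.06 rad and value of joint clamp_knob above 1.35 rad), for 0.2 s.
At the end, for the whole second after the job is handed in: The blade plate lies flat on the bed at rest, notch over the pin, within 3.5 mm of fully home along the bed, 5 mm across it and 0.06 rad in angle; the inner knob is at least 1.35 rad round (hard stop 1.5); the outer dial's mark is within 5 mm of where it started (all of step 2 and distance of dial_mark from where it was at the start of the episode below 0.005 m and linear speed of blade below 0.01 m/s); the robot touches nothing.
It fails at once if the outer dial is turned (its mark moved more than 5 mm) (distance of dial_mark from where it was at the start of the episode above 0.005 m).
It fails at once if the blade plate is lifted more than 12 mm off the bed, or falls off it (z of blade in the frame of slicer above 0.026 m or z of blade in the frame of slicer below 0.005 m).
It fails at once if the mug, mill, jar or oil bottle is shifted more than 25 mm or tipped over (distance of any of mug, mill, jar, oil_bottle from where it was at the start of the episode above 0.025 m or angle between any of mug, mill, jar, oil_bottle's own z axis and vertical above 0.6 rad).
It also fails if it takes over 72 s, if anything falls off the work surface, if the arm or the gripper's body presses on something with over 40 N, if the wrist force passes 120 N, or if a joint passes its speed limit or range.

ROBOT

A 6-joint arm with a two-finger parallel gripper is mounted at the origin on the work surface; the furniture and walls round the work are solid. World frame = base frame: x ahead of the robot, y to its left, z up, the work surface at z = 0. Lengths are in mm, angles in degrees, forces in N, time in s.
With the tool pointing down it reaches from about 300 to 850 mm from the base axis. Payload 4.2 kg.
Tool frame: the origin (TCP) lies at the very end of the fingers, on their centre line; the grasp point (between the pads) lies 19 mm behind it (robot.tcp_to_grasp is the distance from the TCP to the grasp point, in mm); z points along the fingers, y is the direction in which the jaws open and shut (so a half turn about z gives the same grasp; the last joint's range is limited). The gripper opens to 91 mm and grips with 3 to 60 N. Pads are 32 mm wide; open, the fingers measure 118 mm over their backs; the gripper's body (76 mm by 178 mm) begins 60 mm behind the grasp point.
Start: joints at [-72.078, 18.312, 89.639, -0, 72.044, -1.146], TCP at [187.851, -543.466, 213.976] pointing down, gripper open.
Joint ranges: [-177.97, 177.97], [-48.28, 115.42], [12.27, 149.76], [-77.06, 257.06], [2.81, 150.46], [-146.56, 146.56]. Speed limits (degrees/s): [147.25, 147.25, 180, 180, 180, 180].

INTERFACE

Orientations are given as [roll, pitch, yaw] about the fixed x, y, z axes, in that order (R = Rz(yaw) Ry(pitch) Rx(roll)).
In Python, from bench import telemetry, grab_frame, ticket, cut_out, mark_of, robot gives the robot as it stands.
- The arm moves only by the tool drive_tool, never from a script. Its argument "motion" is one flat list of numbers, 7 for each row, row after row: the turn, a rotation vector about the world's x, y, z in rad, then the shift along the world's x, y, z in m, then the opening, from -1 (shut) to 1 (fully open). In form: [rx, ry, rz, dx, dy, dz, fingers, rx, ry, rz, dx, dy, dz, fingers, ...]. A call has 1 to 12 rows; each row shifts and turns the pose as measured when the row begins; what a row does not reach is not made up. A row lasts 1/12 s, in which the tool goes at most 41.7 mm and 7.16 degrees, less where a joint would pass 70% of its speed; a pose out of reach is approached as far as the arm can. A call with a gripper value outside its range is refused whole. The fingers move at their own pace and stop on an object; the grip force is fixed at half the most. Time passes only in rows, so rows that do not move let the fingers close. It gives the time, the measured TCP pose, the force and the opening at its end, in the units of the state.
- telemetry.state(): the state, without advancing time (a new reading comes with each control period).
- grab_frame(name): name is "side" or "top"; returns a dict with "color" (480x640x3 uint8, red, green, blue), "K" (3x3 intrinsics, pixels), "k1" (the pictures are not rectified: a ray, as slopes to the right and down, at radius r is drawn at 1 + k1 r^2 times it, then the intrinsics apply), "R" (3x3) and "t" (3): a world point X has camera coordinates R X + t. Camera axes: x right, y down, z forward; pixel columns grow to the right and rows downward; lengths in mm; the calibration is good to about 2 mm. A picture is of the moment at which its call begins. There is no depth.
- ticket.sign_off(): hands the job in, once; it reports no verdict.
Trained networks look in the newest picture that a camera, given by its name, has taken for a name from the list of things; names that differ only in an ending like _2 or _b are one class to them, and where a whole thing is asked for, a point or a joint stands for the part that bears it (a point fixed in the world has none). Each returns a list of dicts, best first, with "score" (0 to 1); they miss things now and then, are a little off and sometimes report something else, mostly with a low value. They report only what shows in the picture. A call takes as long as a camera call. They do not tell look-alikes from the thing itself.
- cut_out(target, camera): "pixels" (480x640 bool, what is visible of it) and "rect" ([left, top, right, bottom] in pixels, round what is visible of it).
- mark_of(target, camera): "xy" ([column, row] in pixels: a listed point, or the origin of a listed thing).
The state is a dict: "time": time; "q": joint angles; "dq": joint speeds; "joint_efforts": joint torques, N m; "tcp_pos": TCP position; "eef_rot": TCP orientation; "wrist_force": force on the tool from outside, world axes, zero at the start; "wrist_torque": the same for the moment, N m; "grip_width": finger opening in mm.
Only numpy, scipy, OpenCV 4.12 (cv2) and the standard library are available. Lean on these libraries where they do the work, as an engineer would, in place of code of your own. Each camera call takes 0.05 s, during which the arm holds its last target.

## Working session

There is one attempt and no reset: what is moved stays moved. The work goes in short steps, Python scripts to look and compute and a tool call to move; the robot and the scene stay as the last step left them, time stands still between calls to the robot, and variables do not carry over. Pictures are saved under pics/ and viewed, and the job is handed in when it is done.

Besides the shell and the picture viewer there is one more tool, called as name(argument=value, ...) on one line, values as JSON. drive_tool: Moves the arm, as the interface text tells. Its arguments: {"type":"object","properties":{"motion":{"type":"array"}},"required":["motion"]}

```bash
mkdir -p pics; ls; cat > h.py <<'E'
import numpy as np, cv2
from bench import telemetry, grab_frame, ticket, cut_out, mark_of, robot
def save(n,f): cv2.imwrite('pics/'+n+'.png', f['color'][:,:,::-1])
E
python3 - <<'E'
from h import *
print(telemetry.state())
for c in ('side','top'):
    f=grab_frame(c); save(c+'0',f); print(c,f['K'].tolist(),f['k1'],np.round(f['R'],4).tolist(),np.round(f['t'],1).tolist())
    for n in ['pin_top','stop_face','blade','notch','knob_grip','tongue_tip','dial_mark','slicer','mug','mill','jar','oil_bottle']:
        print(n,[(np.round(m['xy'],1).tolist(),round(m['score'],2)) for m in mark_of(n,c)][:4])
E
```

```text
pics
{'time': 0.0, 'q': array([-7.20777743e+01,  1.83523774e+01,  8.97069962e+01, -1.31775945e-04,
        7.20422939e+01, -1.14683390e+00]), 'dq': array([ 0.04567524, -0.06113775,  0.00201961,  0.01456895,  0.00426301,
       -0.0268069 ]), 'joint_efforts': array([ 6.78949164e-04, -4.12466526e+01, -2.31972206e+01,  7.26490351e-02,
        4.56435210e-02, -1.42860031e-04]), 'tcp_pos': array([ 187.69383049, -542.97293113,  213.10888944]), 'eef_rot': array([-1.79898350e+02, -1.90958471e-03,  1.90690987e+01]), 'wrist_force': array([0.0272035 , 0.44949855, 0.22663137]), 'wrist_torque': array([-0.02466169, -0.02046297, -0.00509013]), 'grip_width': 91.15084960650994}
side [[550.1689442084831, 0.0, 314.10221709567236], [0.0, 550.1689442084831, 241.9118482318797], [0.0, 0.0, 1.0]] -0.029437378274117323 [[0.9981, -0.0568, -0.0226], [-0.0527, -0.6131, -0.7883], [0.0309, 0.788, -0.6149]] [-422.1, 174.6, 1321.0]
pin_top [([330.1, 240.7], 0.73)]
stop_face [([330.0, 233.6], 0.83)]
blade [([289.8, 316.8], 0.84), ([328.2, 360.6], 0.63), ([362.7, 313.5], 0.59), ([334.7, 258.3], 0.58)]
notch [([341.2,
[... 448 characters left out ...]
, 318.22664239045065], [0.0, 582.6833730229694, 234.07979287099622], [0.0, 0.0, 1.0]] -0.05127261882580316 [[-0.1289, -0.9915, -0.016], [-0.7749, 0.1108, -0.6223], [0.6188, -0.0678, -0.7826]] [204.7, 372.4, 1319.0]
pin_top [([284.2, 238.1], 0.74)]
stop_face [([276.0, 237.5], 0.89)]
blade [([316.5, 231.5], 0.9), ([376.7, 217.1], 0.7), ([388.8, 265.2], 0.57)]
notch [([310.6, 234.0], 0.84), ([391.1, 268.2], 0.63), ([381.1, 223.3], 0.59)]
knob_grip [([263.6, 230.8], 0.56)]
tongue_tip [([262.8, 226.5], 0.63)]
dial_mark [([268.3, 229.6], 0.59)]
slicer [([288.4, 243.0], 0.89)]
mug [([283.0, 297.3], 0.88)]
mill [([262.7, 228.2], 0.43)]
jar [([421.1, 206.7], 0.76)]
oil_bottle [([193.9, 233.5], 0.84)]
```

View pics/side0.png

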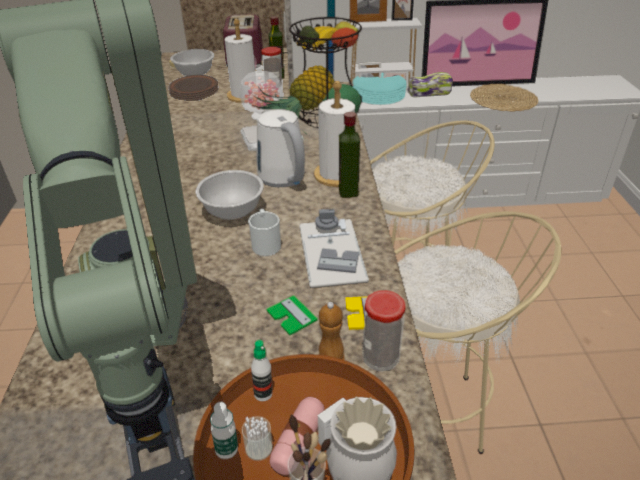

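View pics/top0.png

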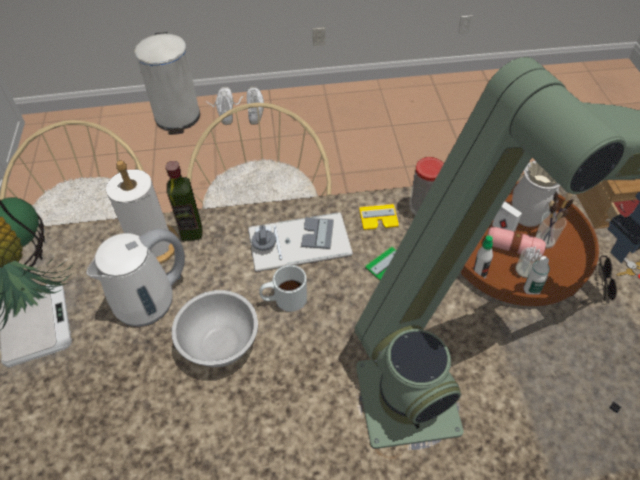

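The side view shows the slicer at about (333,250) with its knob at (326,218) and the grey blade at (338,260). The top view shows the same slicer at (300,240). Green and yellow look-alikes lie off the bed. I'll zoom in next.

```bash
python3 - <<'E'
import cv2
a=cv2.imread('pics/side0.png')[195:295,285:385]; b=cv2.imread('pics/top0.png')[205:275,240:360]
cv2.imwrite('pics/side0z.png',cv2.resize(a,None,fx=6,fy=6,interpolation=cv2.INTER_CUBIC))
cv2.imwrite('pics/top0z.png',cv2.resize(b,None,fx=6,fy=6,interpolation=cv2.INTER_CUBIC))
E
```

```text
(no output)
```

View pics/side0z.png

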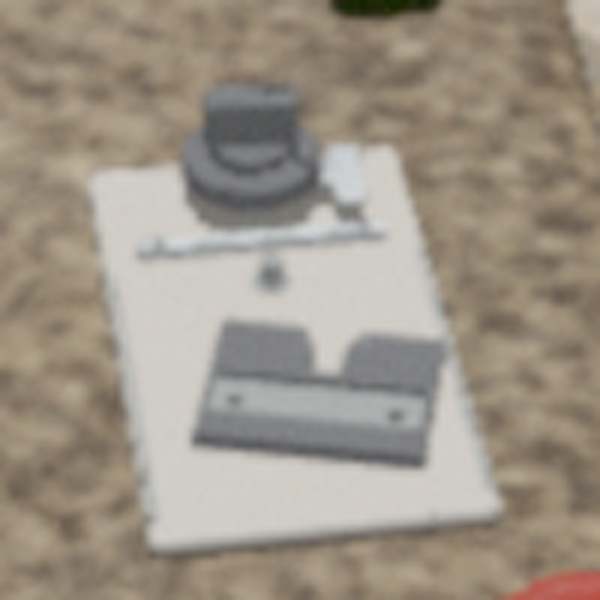

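View pics/top0z.png

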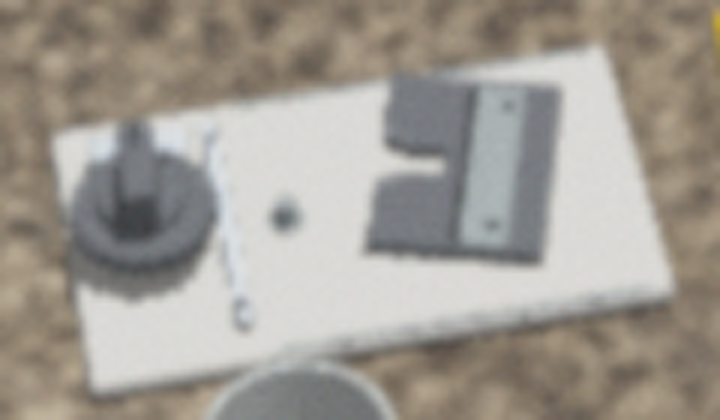

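```bash
cat >> h.py <<'E'
from scipy.optimize import least_squares
CAM={}
def cams():
    for c in ('side','top'): CAM[c]=grab_frame(c)
    return CAM
def proj(f,X):
    Y=np.atleast_2d(X)@np.array(f['R']).T+np.array(f['t']); s=Y[:,:2]/Y[:,2:]
    s=s*(1+f['k1']*(s**2).sum(1,keepdims=True)); K=f['K']
    return s@np.diag([K[0,0],K[1,1]])+K[:2,2]
def pose(p,L):
    L=np.atleast_2d(np.array(L,float)); c,s=np.cos(p[2]),np.sin(p[2])
    return np.c_[p[0]+c*L[:,0]-s*L[:,1],p[1]+s*L[:,0]+c*L[:,1],L[:,2]]
def ray(f,uv,z):
    # point at height z
    r=least_squares(lambda q:(proj(f,[q[0],q[1],z])-uv).ravel(),[450,100]);return r.x
def fit(obs,x0):
    # obs: list (cam, local xyz, uv)
    def e(p):return np.concatenate([(proj(CAM[c],pose(p,l))-np.array(uv)).ravel() for c,l,uv in obs])
    r=least_squares(e,x0,loss='soft_l1'); return r.x,e(r.x).reshape(-1,2)
def uz(u,v,ox,oy): return ((u+.5)/6-.5+ox,(v+.5)/6-.5+oy)
E
cat > m0.py <<'E'
from h import *
cams()
S=lambda u,v:uz(u,v,285,195)
T=lambda u,v:uz(u,v,240,205)
sl={'side':[((100,75,14),S(93,178)),((100,-75,14),S(396,148)),((-165,-75,14),S(500,508)),((-165,75,14),S(152,540)),((0,0,28),S(271,262))],
'top':[((100,-75,14),T(53,133)),((-165,-75,14),T(604,46)),((-165,75,14),T(674,290)),((100,75,14),T(92,388)),((0,0,28),T(284,203))]}
bl={'side':[((40,50,8),S(226,322)),((40,-50,8),S(446,340)),((-40,-50,8),S(425,456)),((-40,50,8),S(196,437))],
'top':[((40,-50,8),T(393,75)),((-40,-50,8),T(561,85)),((-40,50,8),T(543,255)),((40,50,8),T(368,247))]}
x0=[500,100,1.6]
for cs in (['side'],['top'],['side','top']):
    s,rs=fit([(c,l,uv) for c in cs for l,uv in sl[c]],x0)
    b,rb=fit([(c,np.array(l)+[0,0,14],uv) for c in cs for l,uv in bl[c]],x0)
    d=b-s; c_,s_=np.cos(s[2]),np.sin(s[2])
    print(cs,'slicer',s.round(3),'blade',b.round(3),'rel',(c_*d[0]+s_*d[1]).round(1),(-s_*d[0]+c_*d[1]).round(1),d[2].round(3))
    if len(cs)>0: print(rs.round(1).tolist());print(rb.round(1).tolist())
E
python3 m0.py
```

```text
['side'] slicer [479.515 224.359   1.63 ] blade [494.876 140.681   1.346] rel -84.4 -10.4 -0.284
[[-0.8, -1.0], [0.3, -0.5], [0.8, 0.3], [-0.6, 0.7], [0.2, -0.1]]
[[-0.4, -0.3], [0.2, 0.0], [0.4, 0.3], [-0.3, -0.1]]
['top'] slicer [476.124 229.175   1.635] blade [491.438 144.797   1.349] rel -85.2 -9.9 -0.286
[[-0.8, -0.3], [0.4, -0.6], [0.8, 0.3], [-0.5, 0.5], [0.1, -0.1]]
[[-0.4, 0.0], [0.2, 0.1], [0.3, 0.2], [-0.1, -0.3]]
['side', 'top'] slicer [478.258 227.693   1.632] blade [493.823 143.437   1.346] rel -85.0 -10.4 -0.286
[[-1.4, -1.6], [-0.3, -1.2], [0.2, -0.6], [-1.1, -0.2], [-0.3, -0.9], [-0.2, -1.0], [0.9, -1.2], [1.1, -0.2], [-0.1, -0.3], [0.6, -0.8]]
[[-0.9, -0.9], [-0.3, -0.6], [-0.1, -0.4], [-0.8, -0.8], [0.1, -0.7], [0.6, -0.6], [0.6, -0.5], [0.2, -1.1]]
```

```bash
python3 - <<'E'
from h import *
cams()
s=np.array([478.3,227.7,1.632])
for n in ['mug','mill','jar','oil_bottle']:
    for c in ('side','top'):
        for m in mark_of(n,c)[:2]:
            w=ray(CAM[c],m['xy'],0); d=w-s[:2]; cc,ss=np.cos(s[2]),np.sin(s[2])
            print(n,c,round(m['score'],2),w.round(),'rel',(cc*d[0]+ss*d[1]).round(),(-ss*d[0]+cc*d[1]).round())
for c,uv,z in [('side',(330.1,240.7),28),('top',(284.2,238.1),28),('side',(323.8,213.5),65),('top',(263.6,230.8),65)]:
    print(c,ray(CAM[c],uv,z))
f=CAM
cv2.imwrite('pics/mug.png',cv2.resize(f['top']['color'][200:330,180:330,::-1],None,fx=4,fy=4))
E
```

```text
mug side 0.98 [302. 268.] rel 51.0 174.0
mug top 0.83 [311. 258.] rel 40.0 165.0
mill side 0.74 [ 454. -172.] rel -397.0 49.0
jar side 0.93 [ 555. -176.] rel -407.0 -52.0
jar top 0.96 [ 550. -161.] rel -393.0 -48.0
oil_bottle side 0.79 [557. 491.] rel 258.0 -95.0
oil_bottle top 0.88 [559. 493.] rel 260.0 -97.0
oil_bottle top 0.3 [ 558. -168.] rel -400.0 -55.0
side [478.96611673 212.90745101]
top [477.96343715 236.76576467]
side [467.75331087 289.30060431]
top [481.01864257 289.14865378]
```

drive_tool(motion=[0,0,0.1,0,0,0.02,1,0,0,0.11,0.005,0.02,0.02,1,0,0,0.11,0.014,0.03,0,1,0,0,0.11,0.014,0.03,0,1,0,0,0.11,0.014,0.03,0,1,0,0,0.11,0.014,0.03,0,1,0,0,0.11,0.014,0.03,0,1,0,0,0.11,0.014,0.03,0,1,0,0,0.11,0.014,0.03,0,1,0,0,0.11,0.014,0.03,0,1,0,0,0.11,0.014,0.03,0,1,0,0,0.11,0.014,0.03,0,1])

```text
time: 2.9
tcp_pos: [334.0, -215.2, 255.1]
eef_rot: [179.7, 0.3, 97.0]
wrist_force: [0.1, 0.6, 0.2]
grip_width: 91.6
```

drive_tool(motion=[0,0,0.105,0.013,0.03,0,1,0,0,0.105,0.013,0.03,0,1,0,0,0.105,0.013,0.03,0,1,0,0,0.105,0.013,0.03,0,1,0,0,0.105,0.013,0.03,0,1,0,0,0.105,0.013,0.03,-0.02,1,0,0,0.105,0.013,0.03,-0.03,1,0,0,0.105,0.013,0.03,-0.03,1,0,0,0.105,0.013,0.03,-0.03,1,0,0,0.105,0.013,0.03,-0.02,1,0,0,0.105,0.013,0.03,0,1,0,0,0.105,0.013,0.03,0,1])

```text
time: 3.9
tcp_pos: [491.6, 156.4, 130.8]
eef_rot: [179.1, 0.9, 173.1]
wrist_force: [-0.1, 0.5, -0.7]
grip_width: 91.0
```

```bash
python3 - <<'E'
from h import *
s=telemetry.state();print(s['tcp_pos'],s['eef_rot'],s['q'].round())
cams()
for c in CAM: 
    save(c+'1',CAM[c]); p=proj(CAM[c],s['tcp_pos'])[0]; print(c,p)
    x,y=int(p[0])-60,int(p[1])-50
    print(x,y);cv2.imwrite('pics/'+c+'1z.png',cv2.resize(CAM[c]['color'][y:y+100,x:x+120,::-1],None,fx=6,fy=6,interpolation=cv2.INTER_CUBIC))
E
```

```text
[491.59603964 156.43679315 130.79094383] [179.10051373   0.93304047 173.12265264] [ 16.  16. 105.   1.  57. -67.]
side [336.72548487 221.82759912]
276 171
top [312.10972251 206.09276021]
252 156
```

View pics/side1z.png

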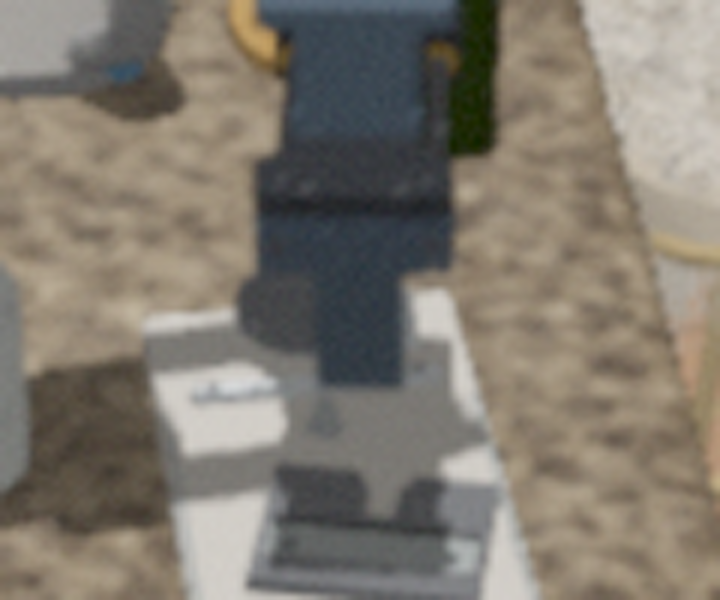

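View pics/top1z.png

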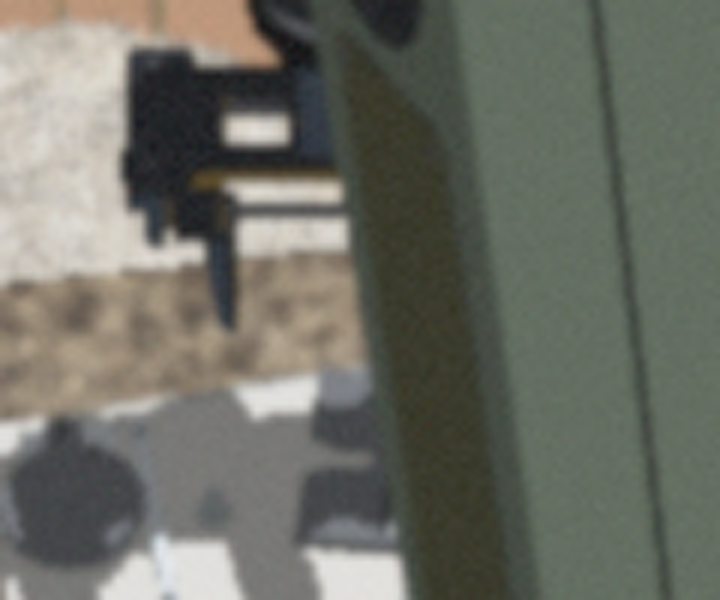

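```bash
python3 - <<'E'
from h import *
cams()
from scipy.spatial.transform import Rotation as Ro
s=telemetry.state();R=Ro.from_euler('xyz',s['eef_rot'],degrees=True).as_matrix()
for sg in (1,-1):
  for off in (45.5,48,52,59):
    for w in (-16,16):
      X=s['tcp_pos']+R@np.array([w,sg*off,0])
      print(sg,off,w,X.round(),'side z',((proj(CAM['side'],X)[0]-[276,171])*6+2.5).round(),'top z',((proj(CAM['top'],X)[0]-[252,156])*6+2.5).round())
E
```

```text
1 45.5 -16 [513. 199. 133.] side z [409. 244.] top z [261. 273.]
1 45.5 16 [482. 202. 132.] side z [334. 243.] top z [259. 330.]
1 48 -16 [514. 201. 133.] side z [409. 240.] top z [255. 274.]
1 48 16 [482. 205. 132.] side z [334. 240.] top z [254. 330.]
1 52 -16 [514. 205. 133.] side z [409. 235.] top z [246. 274.]
1 52 16 [482. 209. 132.] side z [334. 235.] top z [244. 330.]
1 59 -16 [515. 212. 133.] side z [409. 226.] top z [230. 274.]
1 59 16 [483. 216. 132.] side z [335. 225.] top z [228. 330.]
-1 45.5 -16 [502. 108. 131.] side z [403. 375.] top z [470. 273.]
-1 45.5 16 [470. 112. 131.] side z [324. 374.] top z [472. 329.]
-1 48 -16 [502. 106. 131.] side z [403. 378.] top z [476. 273.]
-1 48 16 [470. 110. 131.] side z [324. 378.] top z [477. 329.]
-1 52 -16 [501. 102. 131.] side z [402. 385.] top z [485. 273.]
-1 52 16 [469. 106. 131.] side z [323. 384.] top z [487. 329.]
-1 59 -16 [500.  95. 131.] side z [402. 395.] top z [501. 273.]
-1 59 16 [469.  99. 130.] side z [323. 394.] top z [503. 329.]
```

```bash
cat >> h.py <<'E'
from scipy.spatial.transform import Rotation as Ro
def togo(pos,yaw):
    s=telemetry.state(); R0=Ro.from_euler('xyz',s['eef_rot'],degrees=True); R1=Ro.from_euler('xyz',[180,0,yaw],degrees=True)
    print('t',s['time'],'pos',s['tcp_pos'].round(1),'rot',s['eef_rot'].round(2),'F',s['wrist_force'].round(1),'w',s['grip_width'].round(1))
    print('rotvec',(R1*R0.inv()).as_rotvec().round(4),'shift m',((np.array(pos)-s['tcp_pos'])/1000).round(4))
E
python3 -c "
from h import *
togo([491,145,60],167)"
```

```text
Traceback (most recent call last):
  File "h.py", line 27, in togo
    print('t',s['time'],'pos',s['tcp_pos'].round(1),'rot',s['eef_rot'].round(2),'F',s['wrist_force'].round(1),'w',s['grip_width'].round(1))
                                                                                                                  ^^^^^^^^^^^^^^^^^^^^^
AttributeError: 'float' object has no attribute 'round'
```

```bash
sed -i "s/s\['grip_width'\].round(1)/round(s['grip_width'],1)/" h.py
python3 -c "
from h import *
togo([491,145,60],167)"
```

```text
t 4.1 pos [491.7 155.4 131.7] rot [179.09   1.   172.84] F [ 0.2  0.1 -1.3] w 91.5
rotvec [-0.0126  0.02   -0.102 ] shift m [-0.0007 -0.0104 -0.0717]
```

drive_tool(motion=[-0.006,0.01,-0.05,0,-0.005,-0.018,-1,-0.006,0.01,-0.05,0,-0.005,-0.018,-1,0,0,0,0,0,-0.018,-1,0,0,0,0,0,-0.018,-1,0,0,0,0,0,0,-1,0,0,0,0,0,0,-1,0,0,0,0,0,0,-1,0,0,0,0,0,0,-1,0,0,0,0,0,0,-1,0,0,0,0,0,0,-1])

```text
time: 4.93
tcp_pos: [491.7, 136.8, 65.3]
eef_rot: [179.8, 0.6, 165.9]
wrist_force: [0.2, -0.6, -0.4]
grip_width: 27.3
```

```bash
cat > look.py <<'E'
import sys
from h import *
n=sys.argv[1]
togo([491,145,60],167)
s=telemetry.state();R=Ro.from_euler('xyz',s['eef_rot'],degrees=True).as_matrix()
cams()
for c in CAM:
    p=proj(CAM[c],s['tcp_pos'])[0]; x,y=int(p[0])-60,int(p[1])-50
    print(c,'crop',x,y,'tip z',((p-[x,y])*6+2.5).round(1))
    for w in (-16,16): print(((proj(CAM[c],s['tcp_pos']+R@np.array([w,0,0]))[0]-[x,y])*6+2.5).round(1))
    cv2.imwrite('pics/%s%s.png'%(c,n),cv2.resize(CAM[c]['color'][y:y+100,x:x+120,::-1],None,fx=6,fy=6,interpolation=cv2.INTER_CUBIC))
E
python3 look.py 2
```

```text
t 4.9333 pos [491.7 136.8  65.3] rot [179.85   0.55 165.94] F [ 0.2 -0.6 -0.4] w 27.3
rotvec [-0.0003  0.01    0.0185] shift m [-0.0007  0.0082 -0.0053]
side crop 277 197 tip z [364.9 303.3]
[402.2 306.7]
[327.8 299.8]
top crop 259 171 tip z [368.3 304.7]
[372.4 277.3]
[364.2 332.5]
```

View pics/side2.png

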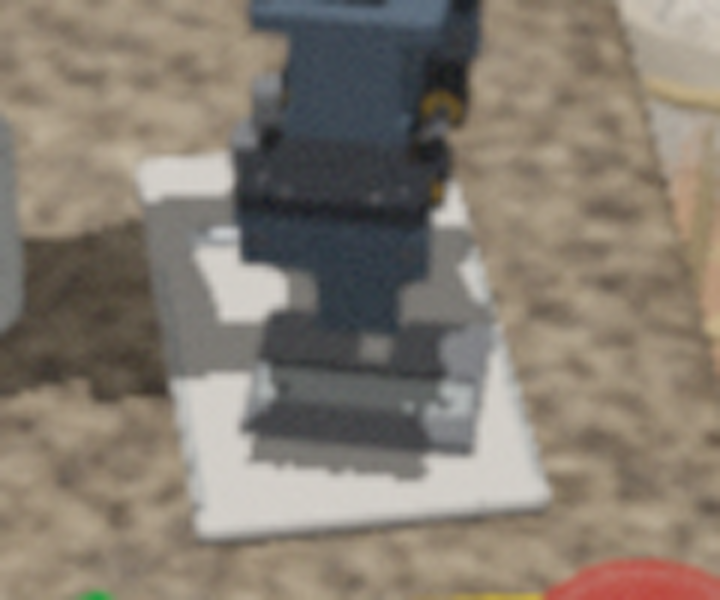

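View pics/top2.png

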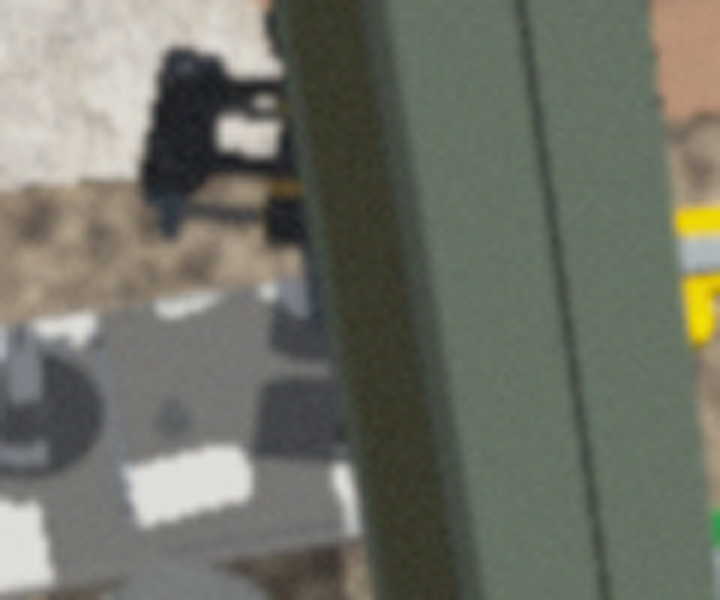

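drive_tool(motion=[0,0.01,0.018,0,0.005,0.02,-1,0,0,0,0,0.005,0.02,-1,0,0,0,0,0.005,0.02,-1,0,0,0,0,0.005,0.015,-1,0,0,0,0,0,0,-1,0,0,0,0,0,0,-1])

```text
time: 5.53
tcp_pos: [490.6, 157.8, 143.5]
eef_rot: [-180.0, -0.1, 167.1]
wrist_force: [0.5, -0.1, -0.7]
grip_width: 0.4
```

```bash
python3 look.py 3
```

```text
t 5.5333 pos [490.6 157.8 143.5] rot [-1.7999e+02 -1.0000e-01  1.6708e+02] F [ 0.5 -0.1 -0.7] w 0.4
rotvec [-0.0002 -0.0018 -0.0014] shift m [ 0.0004 -0.0128 -0.0835]
side crop 276 167 tip z [364.2 305. ]
[402.4 308.1]
[326.1 301.9]
top crop 251 153 tip z [365.6 303.7]
[369.4 276.1]
[361.7 331.7]
```

View pics/side3.png

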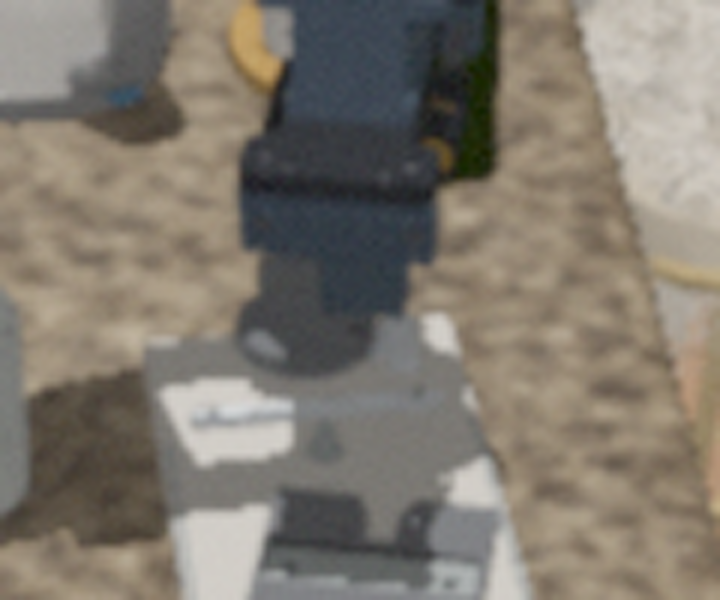

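View pics/top3.png

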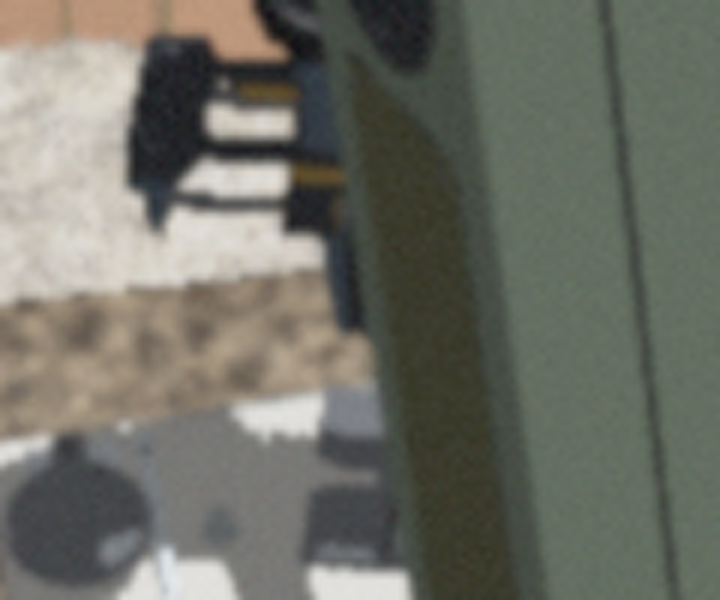

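drive_tool(motion=[0,0,0,0.001,-0.005,-0.005,1,0,0,0,0.001,-0.005,-0.005,1,0,0,0,0.001,-0.005,-0.01,1,0,0,0,0,-0.003,-0.01,1,0,0,0,0,0,-0.01,1,0,0,0,0,0,-0.01,1,0,0,0,0,0,-0.01,1,0,0,0,0,0,-0.01,1,0,0,0,0,0,-0.01,1,0,0,0,0,0,-0.01,1,0,0,0,0,0,0,1,0,0,0,0,0,0,1])

```text
time: 6.63
tcp_pos: [484.6, 128.4, 33.6]
eef_rot: [-179.1, -1.5, 166.8]
wrist_force: [0.3, 0.0, 0.3]
grip_width: 77.3
```

```bash
python3 -c "
from h import *
togo([493.3,140.3,17.5],167.1)"; python3 look.py 4
```

```text
t 6.6333 pos [484.6 128.4  33.6] rot [-179.14   -1.48  166.76] F [0.3 0.  0.3] w 77.3
rotvec [ 0.0087 -0.0285  0.0057] shift m [ 0.0087  0.0119 -0.0161]
t 6.6333 pos [484.6 128.4  33.6] rot [-179.14   -1.48  166.76] F [0.3 0.  0.3] w 77.3
rotvec [ 0.0087 -0.0286  0.0039] shift m [0.0064 0.0166 0.0264]
side crop 274 208 tip z [367.7 308.2]
[404.7 312.4]
[330.9 303.9]
top crop 263 180 tip z [365.7 305.6]
[369.  278.9]
[362.3 332.6]
```

View pics/side4.png

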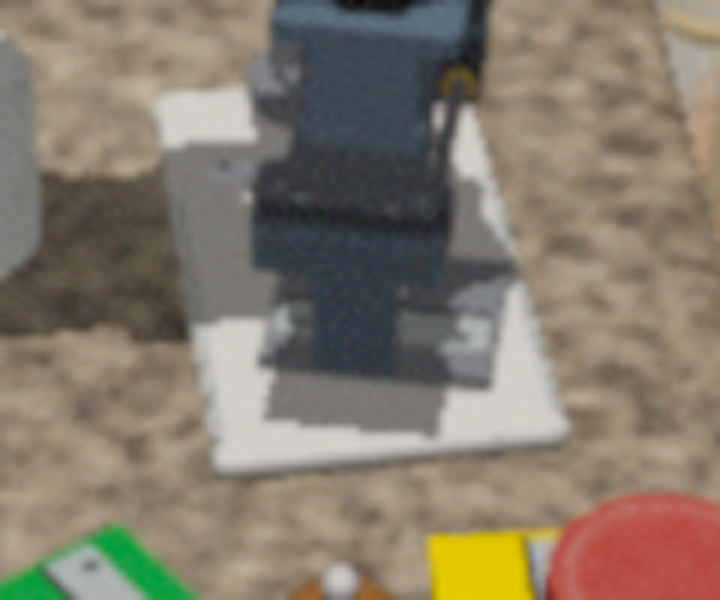

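View pics/top4.png

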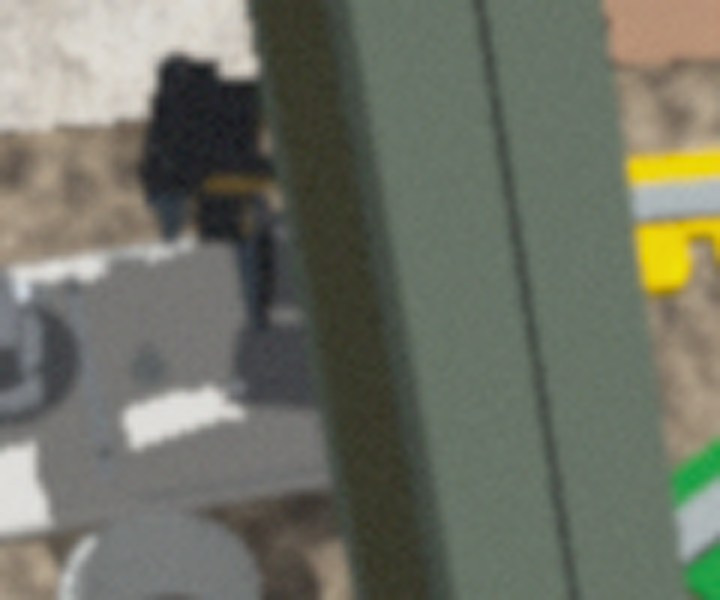

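drive_tool(motion=[0.004,-0.014,0.002,0.004,0.006,0,1,0.004,-0.014,0.002,0.004,0.005,0,1,0,0,0,0,0,0,1,0,0,0,0,0,0,1,0,0,0,0,0,0,1])

```text
time: 7.15
tcp_pos: [495.5, 141.3, 36.3]
eef_rot: [179.8, 0.4, 167.0]
wrist_force: [-0.3, 0.2, 0.3]
grip_width: 91.2
```

```bash
python3 -c "
from h import *
togo([493.3,140.3,17.5],167.1)"
```

```text
t 7.15 pos [495.5 141.3  36.3] rot [179.79   0.44 167.05] F [-0.3  0.2  0.3] w 91.2
rotvec [-0.0019  0.0084  0.0009] shift m [-0.0022 -0.001  -0.0188]
```

```bash
python3 look.py 5
```

```text
t 7.15 pos [495.5 141.3  36.3] rot [179.79   0.44 167.05] F [-0.3  0.2  0.3] w 91.2
rotvec [-0.0019  0.0084 -0.0008] shift m [-0.0045  0.0037  0.0237]
side crop 278 204 tip z [366.3 306.9]
[403.1 310. ]
[329.6 303.8]
top crop 258 177 tip z [364.2 304.4]
[367.6 277.2]
[360.8 332. ]
```

View pics/side5.png

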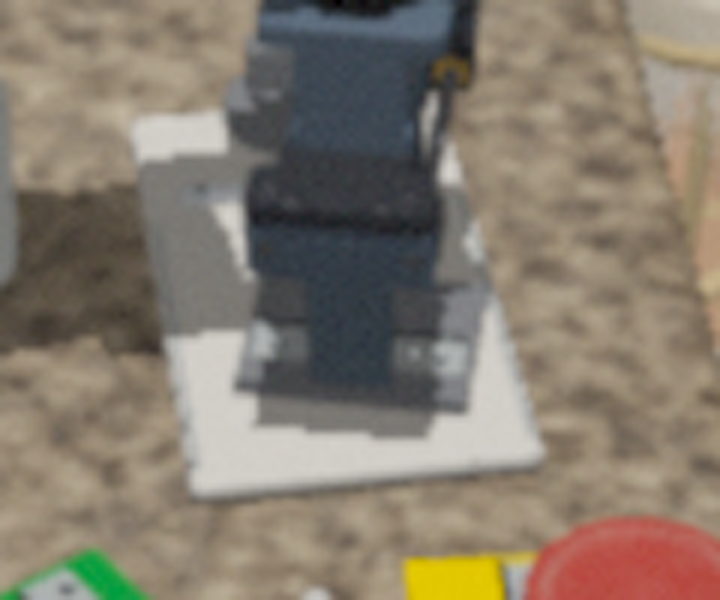

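View pics/top5.png

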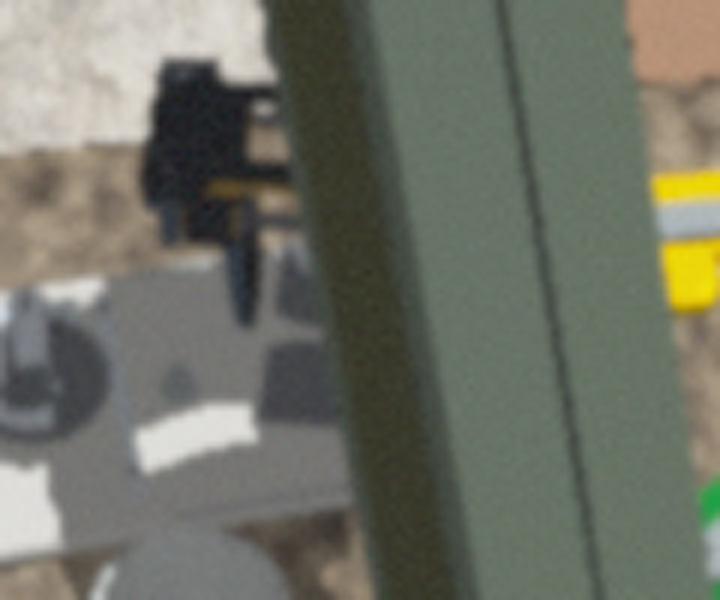

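drive_tool(motion=[-0.001,0.006,0,-0.002,-0.0015,-0.004,1,0,0,0,0,0,-0.004,1,0,0,0,0,0,-0.004,1,0,0,0,0,0,0,1,0,0,0,0,0,0,1])

```text
time: 7.67
tcp_pos: [492.8, 139.2, 22.8]
eef_rot: [180.0, 0.0, 167.0]
wrist_force: [-0.1, -0.8, 0.4]
grip_width: 91.3
```

```bash
python3 -c "
from h import *
togo([493.3,140.0,17],167.1)"
```

```text
t 7.6667 pos [492.8 139.2  22.8] rot [1.7997e+02 4.0000e-02 1.6702e+02] F [-0.1 -0.8  0.4] w 91.3
rotvec [-0.0004  0.0007  0.0014] shift m [ 0.0005  0.0008 -0.0058]
```

drive_tool(motion=[0,0,0,0,0,-0.002,1,0,0,0,0,0,-0.002,1,0,0,0,0,0,0,1,0,0,0,0,0,0,1])

```text
time: 8.0
tcp_pos: [492.7, 139.1, 18.0]
eef_rot: [180.0, 0.0, 167.0]
wrist_force: [-0.3, -0.6, 0.7]
grip_width: 91.3
```

```bash
python3 look.py 6
```

```text
t 8.0 pos [492.7 139.1  18. ] rot [179.98   0.   167.02] F [-0.3 -0.6  0.7] w 91.3
rotvec [-0.0003  0.0001 -0.0003] shift m [-0.0017  0.0059  0.042 ]
side crop 277 210 tip z [366.2 307. ]
[402.7 310.4]
[329.8 303.6]
top crop 259 182 tip z [364.5 303.8]
[367.8 276.7]
[361.1 331.1]
```

View pics/side6.png

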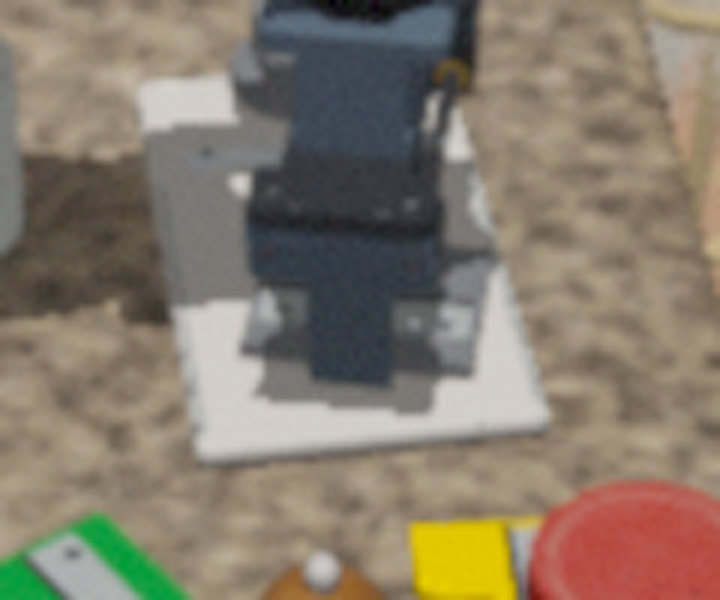

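View pics/top6.png

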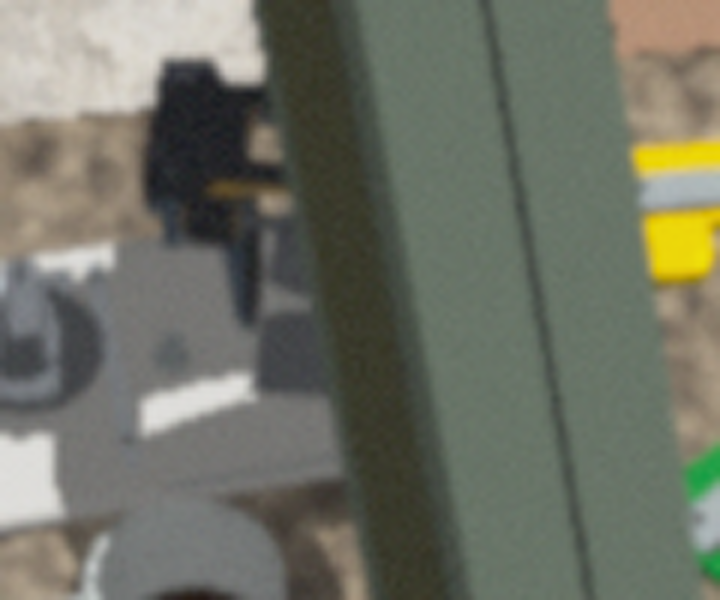

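drive_tool(motion=[0,0,0,0,0,-0.0015,0.8,0,0,0,0,0,0,0.7,0,0,0,0,0,0,0.6,0,0,0,0,0,0,0.5,0,0,0,0,0,0,0.5,0,0,0,0,0,0,0.5])

```text
time: 8.6
tcp_pos: [493.1, 139.3, 16.8]
eef_rot: [180.0, 0.1, 167.0]
wrist_force: [0.3, 0.2, -0.5]
grip_width: 79.3
```

drive_tool(motion=[0,0,0.06,-0.002,0.001,0,0.5,0,0,0.06,-0.002,0.001,0,0.5,0,0,0.06,-0.002,0.001,0,0.5,0,0,0.05,-0.002,0.001,0,0.5,0,0,0.03,-0.001,0,0,0.5,0,0,0,0,0,0,0.5,0,0,0,0,0,0,0.5])

```text
time: 9.18
tcp_pos: [484.0, 143.3, 16.8]
eef_rot: [180.0, 0.1, -177.4]
wrist_force: [0.2, -0.2, -1.6]
grip_width: 79.3
```

```bash
python3 -c "
from h import *
togo([482.8,144.7,16.8],183.5)"; python3 look.py 7
```

```text
t 9.1833 pos [484.  143.3  16.8] rot [ 1.7995e+02  1.0000e-01 -1.7740e+02] F [ 0.2 -0.2 -1.6] w 79.3
rotvec [-0.0009  0.0017  0.0157] shift m [-0.0012  0.0014  0.    ]
t 9.1833 pos [484.  143.3  16.8] rot [ 1.7995e+02  1.0000e-01 -1.7740e+02] F [ 0.2 -0.2 -1.6] w 79.3
rotvec [-0.0007  0.0018 -0.2723] shift m [0.007  0.0017 0.0432]
side crop 274 210 tip z [363.5 304. ]
[399.9 300.9]
[327.1 307.1]
top crop 258 185 tip z [363.8 303.1]
[357.8 276.2]
[369.9 330.3]
```

View pics/side7.png

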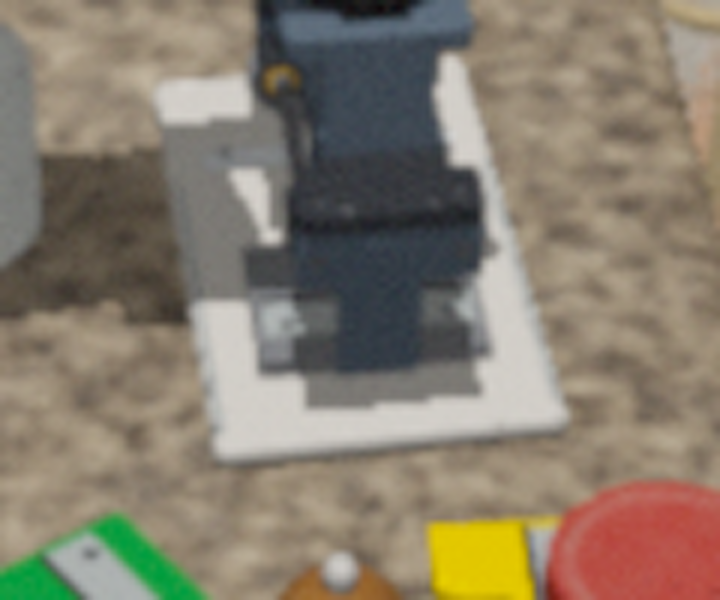

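View pics/top7.png

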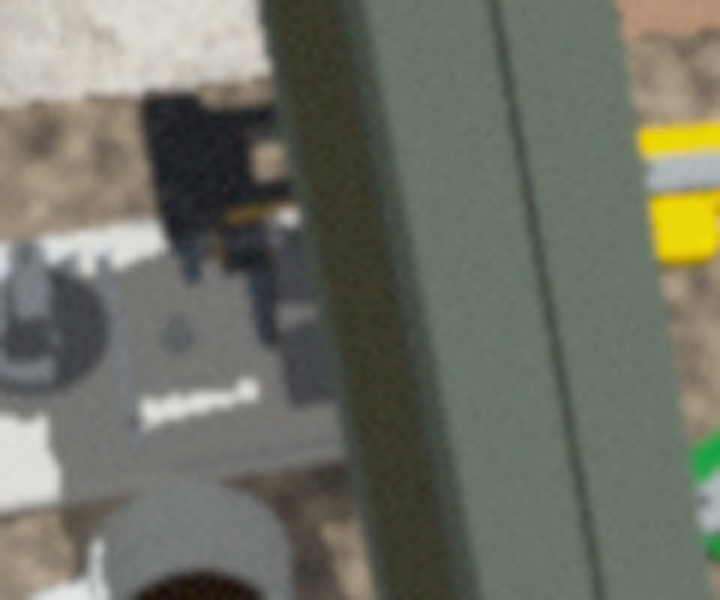

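drive_tool(motion=[0,0,0.0155,0,0.001,0,0.5,0,0,0,0,0,0,0.5,0,0,0,0,0,0,1,0,0,0,0,0,0,1,0,0,0,0,0,0,1,0,0,0,0,0,0.01,1,0,0,0,0,0,0.015,1,0,0,0,0,0,0.015,1,0,0,0,0,0,0.015,1,0,0,-0.1,0,-0.01,0.005,0.1,0,0,-0.1,0,-0.01,0,0.1,0,0,-0.1,0,-0.01,0,0.1])

```text
time: 10.28
tcp_pos: [484.9, 115.0, 83.9]
eef_rot: [179.8, 0.2, 165.8]
wrist_force: [0.6, -0.2, 0.2]
grip_width: 74.0
```

drive_tool(motion=[0,0,-0.11,0,-0.006,0,0.1,0,0,-0.11,0,-0.006,0,0.1,0,0,-0.11,0,-0.006,0,0.1,0,0,-0.11,0,-0.006,0,0.1,0,0,-0.11,0,-0.006,0,0.1,0,0,-0.11,0,-0.005,0,0.1,0,0,-0.11,0,0,0,0.1,0,0,-0.11,0,0,0,0.1,0,0,-0.11,0,0,0,0.1,0,0,-0.11,0,0,0,0.1,0,0,0,0,0,0,0.1,0,0,0,0,0,0,0.1])

```text
time: 11.28
tcp_pos: [486.8, 76.0, 94.7]
eef_rot: [179.3, 0.6, 99.3]
wrist_force: [0.9, -0.9, 0.1]
grip_width: 50.6
```

```bash
python3 -c "
from h import *
togo([487,72,19],93.5)"; python3 look.py 8
```

```text
t 11.2833 pos [486.8  76.   94.7] rot [179.29   0.57  99.32] F [ 0.9 -0.9  0.1] w 50.6
rotvec [ 0.0085  0.0134 -0.1017] shift m [ 0.0002 -0.004  -0.0757]
t 11.2833 pos [486.8  76.   94.7] rot [179.29   0.57  99.32] F [ 0.9 -0.9  0.1] w 50.6
rotvec [-0.0013  0.0168  1.1811] shift m [ 0.0042  0.069  -0.0347]
side crop 277 203 tip z [366.4 304.2]
[376.4 328.3]
[356.6 280.5]
top crop 282 163 tip z [367.6 303.6]
[402.  295.1]
[333.  312.1]
```

View pics/side8.png

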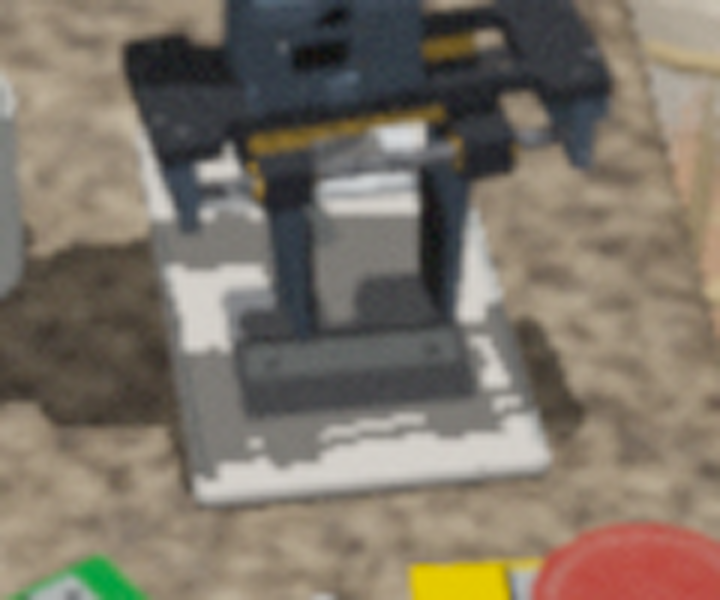

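View pics/top8.png

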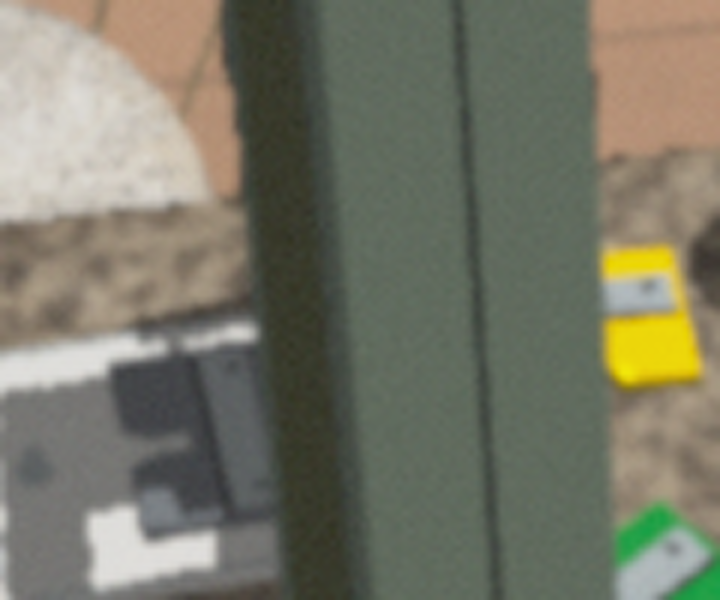

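```bash
python3 - <<'E'
from h import *
cams()
S=lambda u,v:uz(u,v,277,203)
T=lambda u,v:uz(u,v,282,163)
# side: slicer pose from first pictures for that camera
for c,s,pts in [('side',np.array([479.5,224.4,1.630]),[((-40,50,14),S(247,415)),((-40,-50,14),S(475,394)),((-40,-50,22),S(473,375)),((-40,50,22),S(245,397))]),
                ('top',np.array([476.1,229.2,1.635]),[((40,-50,22),T(112,368)),((40,50,14),T(146,536)),((40,50,22),T(136,520))])]:
    b,r=fit([(c,l,uv) for l,uv in pts],[484,145,1.63])
    d=b-s;cc,ss=np.cos(s[2]),np.sin(s[2])
    print(c,b.round(3),'rel',(cc*d[0]+ss*d[1]).round(1),(-ss*d[0]+cc*d[1]).round(1),d[2].round(3),r.round(1).tolist())
E
```

```text
side [484.877 148.65    1.635] rel -75.9 -0.9 0.005 [[-0.4, -0.3], [0.1, -0.5], [0.5, 0.3], [-0.1, 0.4]]
top [484.596 146.249   1.595] rel -83.3 -3.2 -0.04 [[-0.1, -2.1], [-0.7, 0.1], [0.9, 1.0]]
```

drive_tool(motion=[0.004,0.006,-0.05,0,-0.002,-0.01,0.1,0.004,0.006,-0.05,0,-0.002,-0.015,0.1,0,0,0,0,0,-0.015,0.1,0,0,0,0,0,-0.01,0.1,0,0,0,0,0,-0.005,0.1,0,0,0,0,0,0,0.1,0,0,0,0,0,0,0.1])

```text
time: 12.07
tcp_pos: [487.5, 72.1, 38.2]
eef_rot: [179.8, 0.0, 93.7]
wrist_force: [0.5, -0.4, -0.3]
grip_width: 50.1
```

```bash
python3 -c "
from h import *
togo([487,72,18],93.5)"
```

```text
t 12.0667 pos [487.5  72.1  38.2] rot [1.7984e+02 1.0000e-02 9.3650e+01] F [ 0.5 -0.4 -0.3] w 50.1
rotvec [ 0.      0.0029 -0.0027] shift m [-0.0005 -0.0001 -0.0202]
```

drive_tool(motion=[0,0.003,-0.0025,0,0,-0.007,0.1,0,0,0,0,0,-0.006,0.1,0,0,0,0,0,-0.004,0.1,0,0,0,0,0,0,0.1,0,0,0,0,0,0,0.1])

```text
time: 12.48
tcp_pos: [488.8, 72.4, 21.2]
eef_rot: [179.8, -0.0, 93.6]
wrist_force: [0.1, -0.2, 0.1]
grip_width: 50.4
```

```bash
python3 look.py 9
```

```text
t 12.4833 pos [488.8  72.4  21.2] rot [ 1.7982e+02 -1.0000e-02  9.3560e+01] F [ 0.1 -0.2  0.1] w 50.4
rotvec [-0.0023  0.0024  1.2818] shift m [0.0022 0.0726 0.0388]
side crop 278 226 tip z [365.4 307.6]
[371.3 333. ]
[359.6 282.7]
top crop 283 179 tip z [365.9 307.8]
[400.  302.3]
[331.7 313.4]
```

View pics/side9.png

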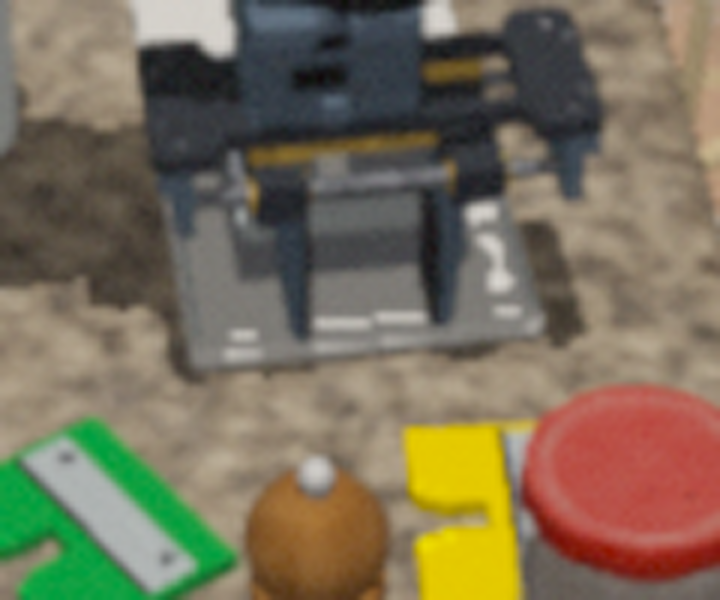

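View pics/top9.png

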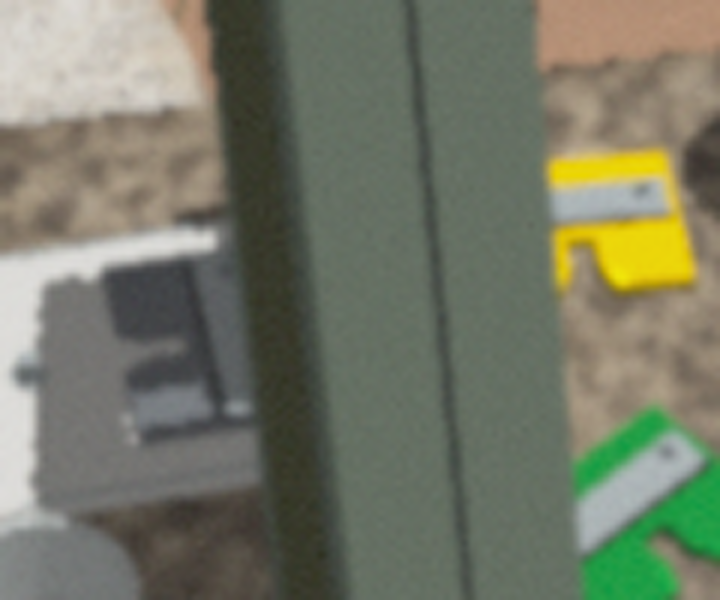

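drive_tool(motion=[0,0,0,0,0,-0.0025,0.1,0,0,0,-0.0003,0.005,0,0.1,0,0,0,-0.0003,0.005,0,0.1,0,0,0,-0.0003,0.005,0,0.1,0,0,0,-0.0003,0.004,0,0.1,0,0,0,-0.0002,0.004,0,0.1,0,0,0,-0.0002,0.004,0,0.1,0,0,0,-0.0002,0.004,0,0.1,0,0,0,0,0,0,0.1])

```text
time: 13.33
tcp_pos: [487.2, 107.1, 19.4]
eef_rot: [179.7, -0.0, 93.6]
wrist_force: [-0.8, -0.2, 0.3]
grip_width: 50.4
```

```bash
python3 -c "
from h import *
togo([482.4,152.2,18],93.5)"
```

```text
t 13.3333 pos [487.2 107.1  19.4] rot [ 1.7972e+02 -1.0000e-02  9.3600e+01] F [-0.8 -0.2  0.3] w 50.4
rotvec [-0.0004  0.0049 -0.0018] shift m [-0.0048  0.0451 -0.0014]
```

drive_tool(motion=[0,0.003,-0.002,-0.0007,0.004,-0.001,0.1,0,0,0,-0.0004,0.004,0,0.1,0,0,0,-0.0004,0.004,0,0.1,0,0,0,-0.0003,0.004,0,0.1,0,0,0,0,0.002,0,0.1,0,0,0,0,0,0,0.1])

```text
time: 13.83
tcp_pos: [485.4, 126.9, 18.5]
eef_rot: [179.9, 0.0, 93.5]
wrist_force: [0.6, -1.0, 0.7]
grip_width: 50.1
```

```bash
python3 -c "
from h import *
togo([482.4,152.2,18],93.5)"; python3 look.py 10
```

```text
t 13.8333 pos [485.4 126.9  18.5] rot [1.7988e+02 1.0000e-02 9.3500e+01] F [ 0.6 -1.   0.7] w 50.1
rotvec [ 0.      0.0021 -0.0001] shift m [-0.003   0.0253 -0.0005]
t 13.8333 pos [485.4 126.9  18.5] rot [1.7988e+02 1.0000e-02 9.3500e+01] F [ 0.6 -1.   0.7] w 50.1
rotvec [-0.0013  0.0018  1.2827] shift m [0.0056 0.0181 0.0415]
side crop 275 213 tip z [364.  307.2]
[369.5 331.1]
[358.6 283.7]
top crop 264 183 tip z [363.  306.5]
[397.3 300.9]
[328.6 312. ]
```

View pics/side10.png

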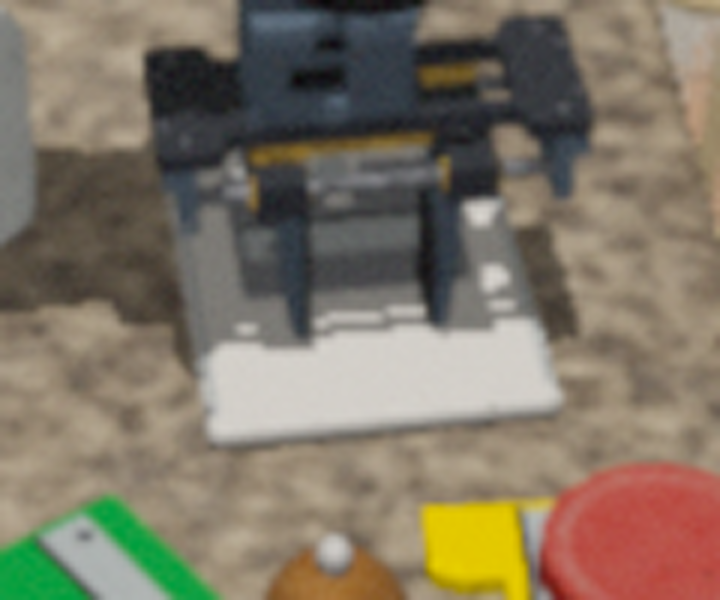

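View pics/top10.png

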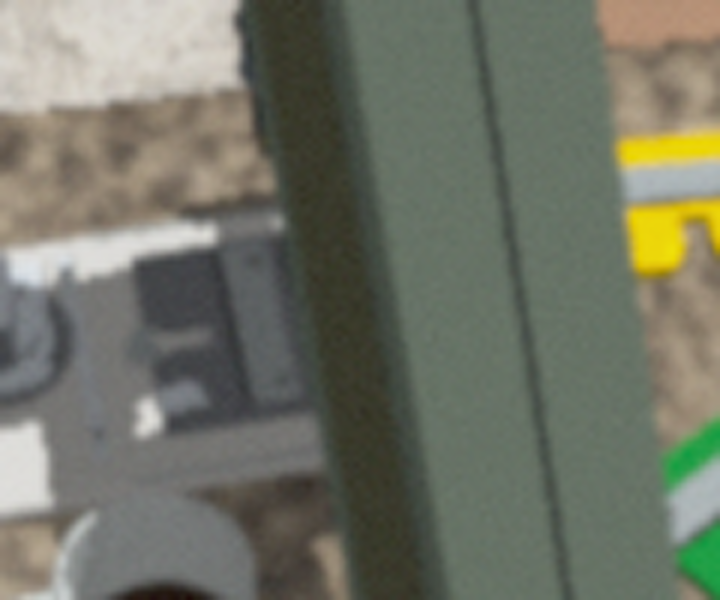

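drive_tool(motion=[0,0.002,0,-0.0006,0.003,-0.0005,0.1,0,0,0,-0.0003,0.003,0,0.1,0,0,0,-0.0003,0.003,0,0.1,0,0,0,-0.0002,0.003,0,0.1,0,0,0,-0.0002,0.002,0,0.1,0,0,0,-0.0002,0.002,0,0.1,0,0,0,0,0,0,0.1])

```text
time: 14.52
tcp_pos: [483.5, 143.8, 18.0]
eef_rot: [-180.0, 0.0, 93.4]
wrist_force: [0.3, -1.1, 0.7]
grip_width: 50.3
```

```bash
python3 -c "
from h import *
togo([482.4,152.2,18],93.5)"; python3 look.py 11
```

```text
t 14.5167 pos [483.5 143.8  18. ] rot [-1.7999e+02  1.0000e-02  9.3440e+01] F [ 0.3 -1.1  0.7] w 50.3
rotvec [ 0.0002 -0.0002  0.001 ] shift m [-0.0011  0.0084  0.    ]
t 14.5167 pos [483.5 143.8  18. ] rot [-1.7999e+02  1.0000e-02  9.3440e+01] F [ 0.3 -1.1  0.7] w 50.3
rotvec [ 3.0000e-04 -0.0000e+00  1.2838e+00] shift m [0.0075 0.0012 0.042 ]
side crop 273 209 tip z [368.2 307.3]
[373.6 330.8]
[362.9 284.3]
top crop 258 185 tip z [362.9 302.5]
[397.3 297. ]
[328.4 308.1]
```

View pics/top11.png

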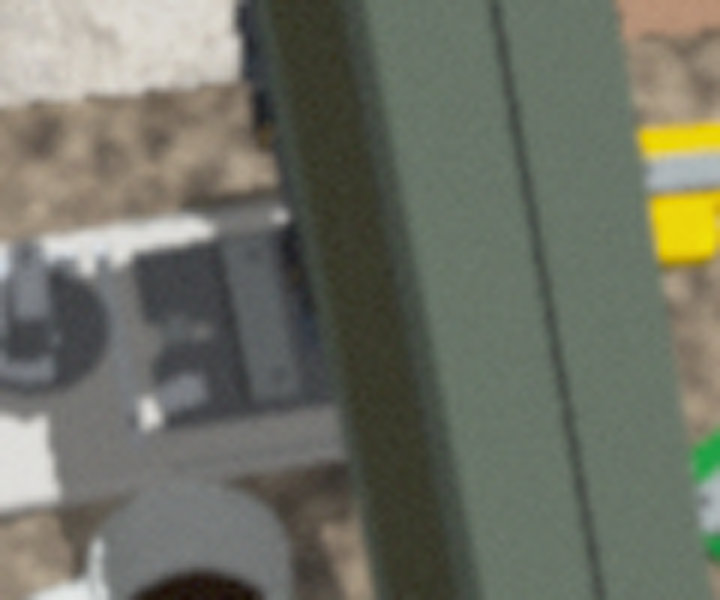

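drive_tool(motion=[0,0,0,-0.0002,0.002,0,0.1,0,0,0,-0.0001,0.002,0,0.1,0,0,0,-0.0001,0.0015,0,0.1,0,0,0,0,0,0,0.1])

```text
time: 14.95
tcp_pos: [482.9, 149.2, 17.9]
eef_rot: [-180.0, 0.0, 93.4]
wrist_force: [0.5, -0.4, -0.6]
grip_width: 50.0
```

drive_tool(motion=[0,0,0,0,0.001,0,0.1,0,0,0,0,0.001,0,0.1,0,0,0,0,0,0,0.1])

```text
time: 15.2
tcp_pos: [482.8, 151.4, 17.9]
eef_rot: [-180.0, 0.0, 93.4]
wrist_force: [0.5, -1.0, -0.3]
grip_width: 50.5
```

drive_tool(motion=[0,0,0,0,0.001,0,0.1,0,0,0,0,0.001,0,0.1,0,0,0,0,0,0,0.1])

```text
time: 15.45
tcp_pos: [483.2, 152.7, 18.0]
eef_rot: [-180.0, 0.1, 93.5]
wrist_force: [0.9, -1.2, 0.2]
grip_width: 49.9
```

```bash
python3 look.py 12
```

```text
t 15.45 pos [483.2 152.7  18. ] rot [-1.7999e+02  1.3000e-01  9.3490e+01] F [ 0.9 -1.2  0.2] w 49.9
rotvec [0.002  0.0013 1.283 ] shift m [ 0.0078 -0.0077  0.042 ]
side crop 273 207 tip z [365.7 306.3]
[371.1 329.5]
[360.5 283.5]
top crop 254 185 tip z [367.5 305.3]
[401.9 299.7]
[333.  310.9]
```

View pics/top12.png

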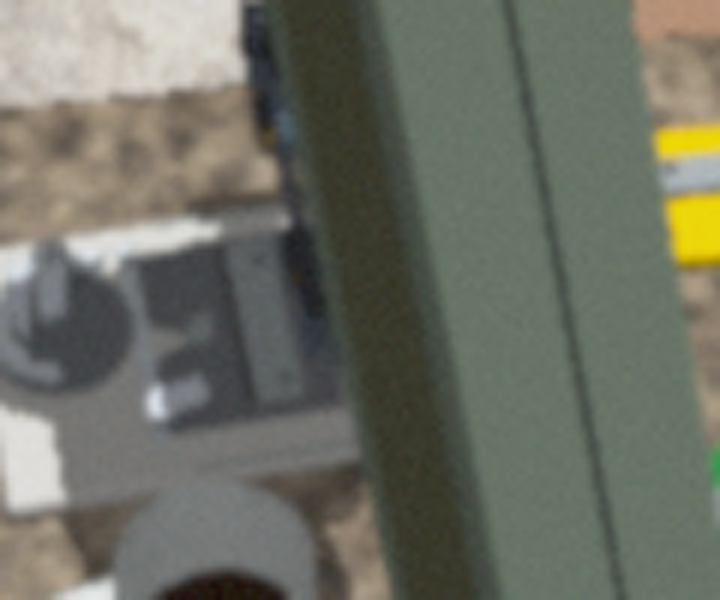

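drive_tool(motion=[0,0,0,0,0.001,0,0.1,0,0,0,0,0.001,0,0.1])

```text
time: 15.72
tcp_pos: [483.2, 153.0, 18.0]
eef_rot: [-180.0, 0.3, 93.6]
wrist_force: [1.0, -7.8, 1.6]
grip_width: 50.2
```

drive_tool(motion=[0,0,0,0,0.0015,0,0.1,0,0,0,0,0.0015,0,0.1])

```text
time: 15.88
tcp_pos: [483.3, 153.1, 18.1]
eef_rot: [-179.9, 0.6, 93.8]
wrist_force: [1.0, -8.5, 2.0]
grip_width: 50.4
```

drive_tool(motion=[0,-0.005,0,0,-0.004,0,0.1,0,-0.005,0,0.0005,-0.008,0,0.1,0,0,0,0.0005,-0.008,0.002,0.1,0,0,0.05,0,-0.002,0.015,0.5,0,0,0.1,0,0,0.025,1,0,0,0.11,0,0,0.025,1,0,0,0.11,0,0,0.025,1,0,0,0.11,0,0.01,0.015,1,0,0,0.11,0,0.015,0,1,0,0,0.11,-0.001,0.015,0,1,0,0,0.11,-0.001,0.015,0,1,0,0,0.11,-0.001,0.015,0,1])

```text
time: 16.88
tcp_pos: [478.7, 197.2, 131.5]
eef_rot: [179.4, 0.6, 148.2]
wrist_force: [-0.6, 0.0, -1.6]
grip_width: 91.3
```

```bash
python3 - <<'E'
from h import *
cams()
save('side13',CAM['side']); save('top13',CAM['top'])
togo([474.2,288.6,130],174)
for c,o in (('side',(285,195)),('top',(240,205))):
    s=np.array([478.3,225.2,1.632])
    if c=='side': s=np.array([479.5,224.4,1.630])
    else: s=np.array([476.1,229.2,1.635])
    ax=pose(s,[63.5,0,0])[0]
    for th in (0,.1,.2):
        a=s[2]+np.pi+1.5-th; d=np.array([np.cos(a),np.sin(a),0]); n=np.array([-d[1],d[0],0])
        P=[ax+52*d+22*n+[0,0,29.5],ax+52*d-22*n+[0,0,29.5],ax+22*d+8*n+[0,0,76],ax-22*d+8*n+[0,0,76],ax-22*d-8*n+[0,0,76],ax+22*d-8*n+[0,0,76]]
        print(c,th,((proj(CAM[c],np.array(P))-o)*6+2.5).round().tolist())
a=cv2.imread('pics/side0.png')[205:240,310:355]; b=cv2.imread('pics/top0.png')[220:255,245:285]
A=cv2.resize(a,(675,525),interpolation=cv2.INTER_CUBIC);cv2.imwrite('pics/kz.png',A)
cv2.imwrite('pics/kt.png',cv2.resize(b,(600,525),interpolation=cv2.INTER_CUBIC))
for n,f in CAM.items():
    y,x=(165,265) if n=='side' else (180,235)
    cv2.imwrite('pics/%s13z.png'%n,cv2.resize(f['color'][y:y+100,x:x+120,::-1],None,fx=6,fy=6,interpolation=cv2.INTER_CUBIC))
E
```

```text
t 16.9833 pos [478.7 198.1 131.3] rot [179.44   0.63 148.04] F [-0.4 -0.  -0.8] w 90.9
rotvec [-0.0058  0.0136  0.453 ] shift m [-0.0045  0.0905 -0.0013]
side 0 [[360.0, 144.0], [369.0, 200.0], [299.0, 83.0], [204.0, 87.0], [206.0, 107.0], [302.0, 103.0]]
side 0.1 [[365.0, 151.0], [364.0, 206.0], [301.0, 86.0], [206.0, 84.0], [204.0, 104.0], [300.0, 105.0]]
side 0.2 [[369.0, 157.0], [359.0, 213.0], [302.0, 88.0], [208.0, 82.0], [203.0, 101.0], [298.0, 108.0]]
top 0 [[90.0, 139.0], [186.0, 129.0], [114.0, 122.0], [120.0, 199.0], [157.0, 195.0], [150.0, 118.0]]
top 0.1 [[101.0, 135.0], [197.0, 132.0], [119.0, 120.0], [115.0, 198.0], [152.0, 197.0], [155.0, 119.0]]
top 0.2 [[113.0, 131.0], [208.0, 136.0], [124.0, 119.0], [110.0, 197.0], [147.0, 199.0], [160.0, 120.0]]
```

View pics/side13z.png

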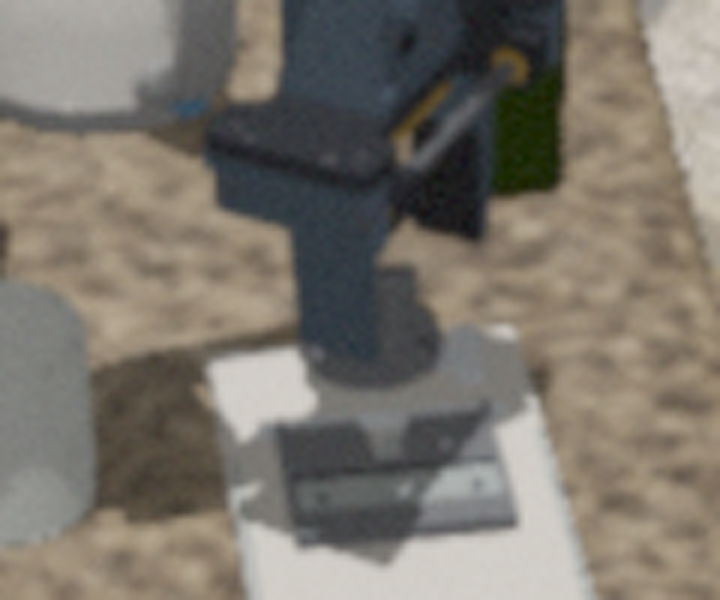

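View pics/top13z.png

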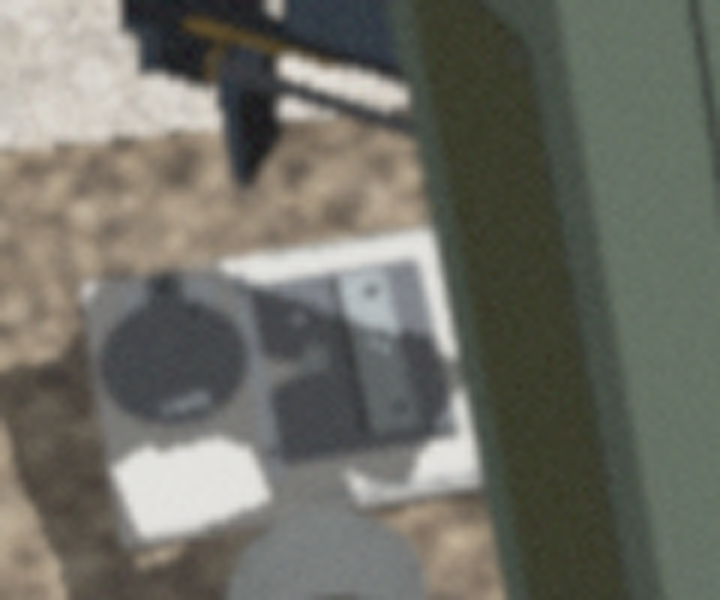

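drive_tool(motion=[-0.003,0.006,0.09,-0.001,0.02,0,1,-0.003,0.006,0.09,-0.001,0.02,0,1,0,0,0.09,-0.001,0.02,0,1,0,0,0.09,-0.001,0.015,0,1,0,0,0.09,0,0.008,-0.005,1,0,0,0.03,0,0,-0.015,1,0,0,0,0,0,-0.015,1,0,0,0,0,0,-0.005,1,0,0,0,0,0,0,1,0,0,0,0,0,0,1])

```text
time: 17.82
tcp_pos: [474.6, 276.5, 89.9]
eef_rot: [-179.8, 0.1, 175.2]
wrist_force: [1.0, -0.7, -0.2]
grip_width: 91.0
```

```bash
python3 look.py 14; python3 -c "
from h import *
togo([474.5,288.5,56],177)"
```

```text
t 17.8167 pos [474.6 276.5  89.9] rot [-1.7983e+02  6.0000e-02  1.7516e+02] F [ 1.  -0.7 -0.2] w 91.0
rotvec [ 0.003   0.0005 -0.1424] shift m [ 0.0164 -0.1315 -0.0299]
side crop 266 158 tip z [365.7 305.9]
[401.  305.7]
[330.5 306. ]
top crop 207 176 tip z [366.9 303.7]
[367.2 275.5]
[366.6 332.2]
t 17.9167 pos [474.9 276.9  90.4] rot [-1.7987e+02  1.2000e-01  1.7520e+02] F [ 0.7 -0.3 -0.3] w 91.0
rotvec [0.0023 0.0019 0.0315] shift m [-0.0004  0.0116 -0.0344]
```

View pics/side14.png

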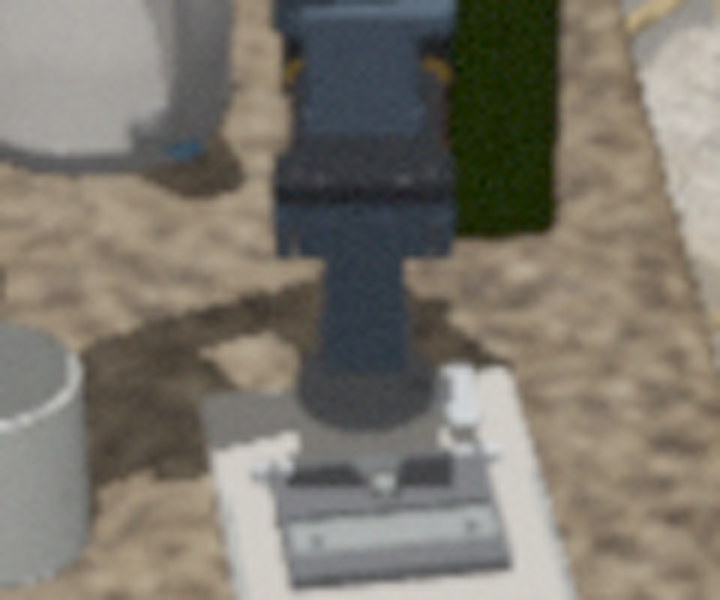

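View pics/top14.png

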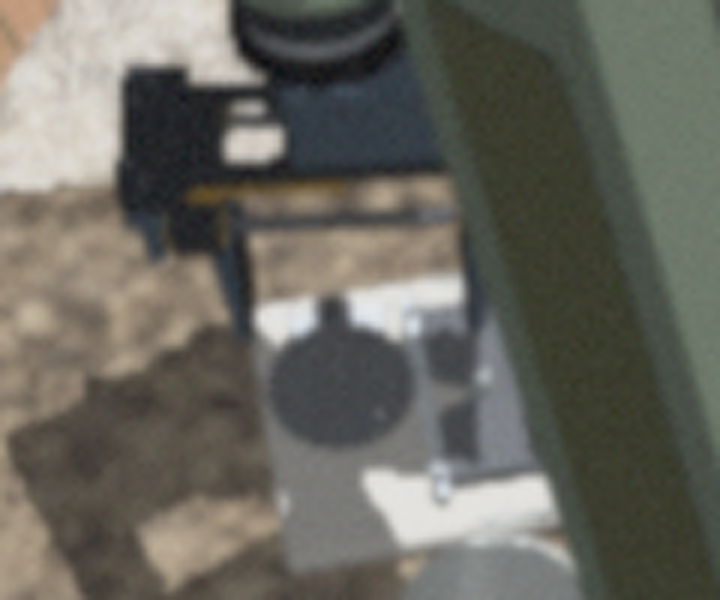

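drive_tool(motion=[0.002,0.002,0.015,0,0.006,0,1,0,0,0.015,0,0.005,-0.005,1,0,0,0,0,0,-0.01,1,0,0,0,0,0,-0.01,1,0,0,0,0,0,-0.005,1,0,0,0,0,0,0,1,0,0,0,0,0,0,1])

```text
time: 18.5
tcp_pos: [475.9, 289.4, 59.1]
eef_rot: [179.9, 0.2, 177.0]
wrist_force: [1.0, 0.8, 0.2]
grip_width: 91.3
```

```bash
python3 look.py 15; python3 -c "
from h import *
togo([474.5,288.5,56],177)"
```

```text
t 18.5 pos [475.9 289.4  59.1] rot [1.7989e+02 1.5000e-01 1.7702e+02] F [1.  0.8 0.2] w 91.3
rotvec [-0.0016  0.0029 -0.1749] shift m [ 0.0151 -0.1444  0.0009]
side crop 266 165 tip z [367. 303.]
[401.5 302.2]
[332.4 303.8]
top crop 203 183 tip z [367.5 306.7]
[366.8 278.7]
[368.2 335.1]
t 18.6 pos [476.1 289.5  59.5] rot [179.87   0.18 177.01] F [-0.8 -0.1  0.1] w 91.0
rotvec [-0.0022  0.0033 -0.0002] shift m [-0.0016 -0.001  -0.0035]
```

View pics/side15.png

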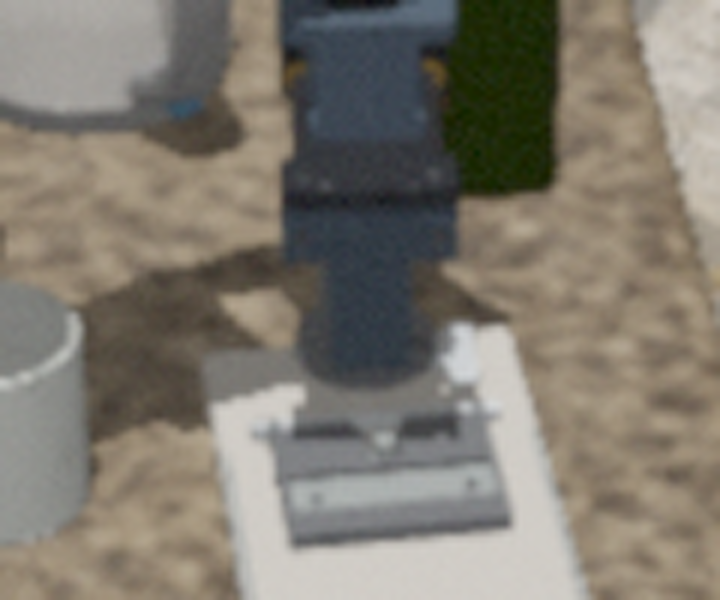

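View pics/top15.png

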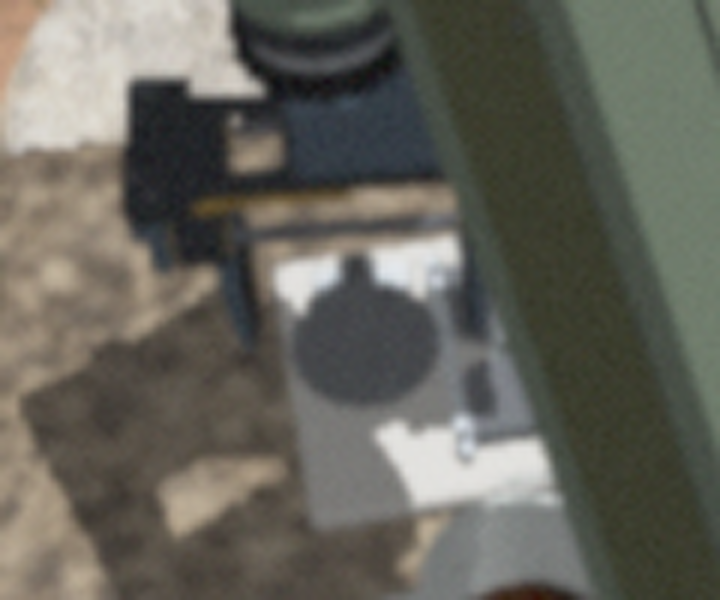

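drive_tool(motion=[-0.002,0.003,0,-0.001,-0.001,-0.003,0.5,0,0,0,0,0,0,0,0,0,0,0,0,0,-0.5,0,0,0,0,0,0,-1,0,0,0,0,0,0,-1,0,0,0,0,0,0,-1,0,0,0,0,0,0,-1,0,0,0,0,0,0,-1,0,0,0,0,0,0,-1,0,0,0,0,0,0,-1,0,0,0,0,0,0,-1])

```text
time: 19.52
tcp_pos: [476.0, 288.7, 57.7]
eef_rot: [179.9, 0.2, 177.0]
wrist_force: [-0.3, 1.4, -0.4]
grip_width: 21.0
```

```bash
python3 look.py 16; python3 -c "
from h import *
togo([474.5,288.5,56],177);print(telemetry.state()['wrist_torque'])"
```

```text
t 19.5167 pos [476.  288.7  57.7] rot [1.7990e+02 1.6000e-01 1.7699e+02] F [-0.3  1.4 -0.4] w 21.0
rotvec [-0.0013  0.003  -0.1744] shift m [ 0.015  -0.1437  0.0023]
side crop 266 165 tip z [367.3 306.3]
[401.9 305.5]
[332.7 307.1]
top crop 204 183 tip z [363.5 308.3]
[362.8 280.2]
[364.2 336.6]
t 19.6167 pos [476.5 289.9  57.8] rot [179.75   0.22 176.94] F [ 0.9  5.  -1.9] w 15.7
rotvec [-0.0041  0.004   0.001 ] shift m [-0.002  -0.0014 -0.0018]
[ 0.67255735 -0.1890365   0.00698483]
```

View pics/side16.png

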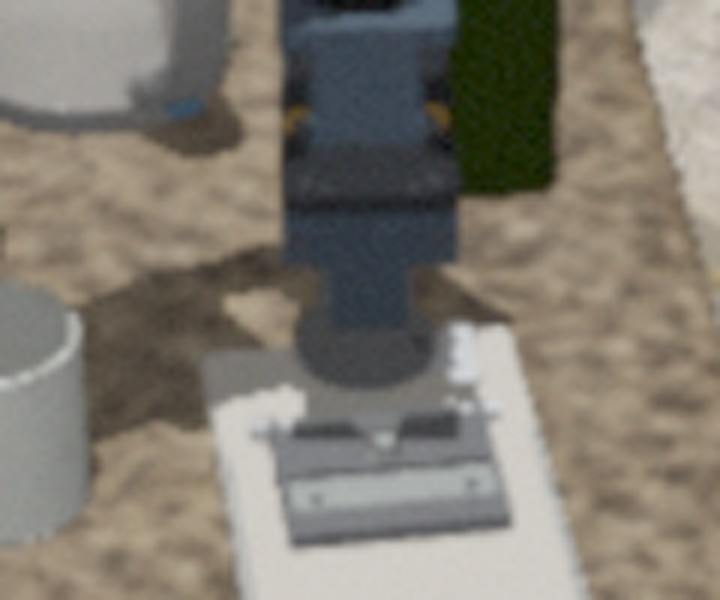

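View pics/top16.png

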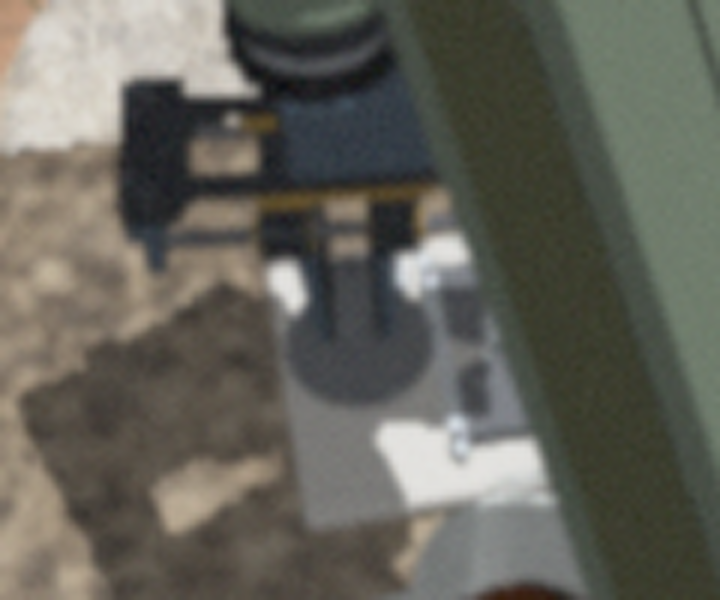

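drive_tool(motion=[0,0,-0.08,0,0,0,-1,0,0,-0.08,0,0,0,-1,0,0,-0.08,0,0,0,-1,0,0,-0.08,0,0,0,-1])

```text
time: 19.95
tcp_pos: [476.3, 289.4, 57.8]
eef_rot: [179.9, 0.2, 158.0]
wrist_force: [0.9, 0.5, 0.5]
grip_width: 15.9
```

drive_tool(motion=[0,0,-0.08,0,0,0,-1,0,0,-0.08,0,0,0,-1,0,0,-0.08,0,0,0,-1,0,0,-0.08,0,0,0,-1])

```text
time: 20.28
tcp_pos: [476.0, 288.8, 57.8]
eef_rot: [180.0, 0.2, 138.8]
wrist_force: [-0.1, -0.1, 0.5]
grip_width: 16.1
```

```bash
python3 look.py 17; python3 -c "
from h import *
togo([476,289.5,57.5],91);print(telemetry.state()['wrist_torque'])"
```

```text
t 20.2833 pos [476.  288.8  57.8] rot [179.99   0.24 138.77] F [-0.1 -0.1  0.5] w 16.1
rotvec [0.0017 0.0038 0.4928] shift m [ 0.015  -0.1438  0.0022]
side crop 266 165 tip z [367.4 305.9]
[395.1 317.6]
[339.9 294.3]
top crop 204 183 tip z [363.  308.1]
[384.7 284.5]
[341.1 332. ]
t 20.3833 pos [476.  288.9  57.8] rot [179.98   0.23 139.  ] F [-0.7  0.1  0.4] w 15.9
rotvec [ 0.0036  0.002  -0.8378] shift m [-0.      0.0006 -0.0003]
[ 0.03277304 -0.05115404 -0.03011724]
```

View pics/top17.png

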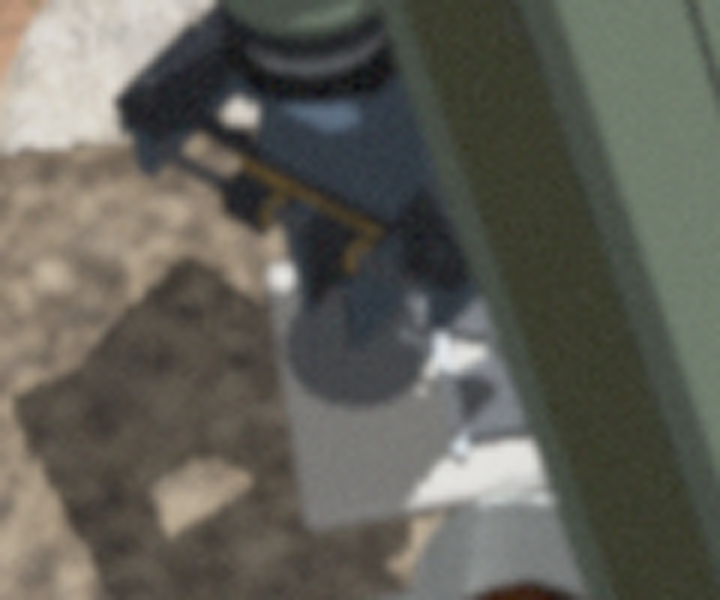

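View pics/side17.png

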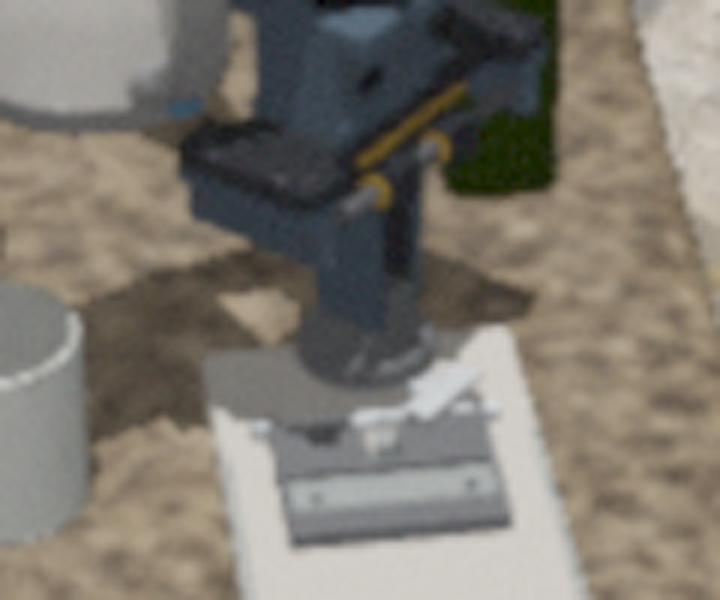

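drive_tool(motion=[0,0,-0.08,0,0,0,-1,0,0,-0.08,0,0,0,-1,0,0,-0.08,0,0,0,-1,0,0,-0.08,0,0,0,-1,0,0,-0.08,0,0,0,-1,0,0,-0.08,0,0,0,-1,0,0,-0.06,0,0,0,-1,0,0,0,0,0,0,-1])

```text
time: 21.05
tcp_pos: [475.2, 288.3, 57.8]
eef_rot: [-179.9, 0.2, 107.7]
wrist_force: [-0.5, 1.2, -0.4]
grip_width: 15.8
```

drive_tool(motion=[0,0,-0.05,0,0,0,-1,0,0,-0.04,0,0,0,-1,0,0,0,0,0,0,-1])

```text
time: 21.3
tcp_pos: [475.0, 288.3, 57.8]
eef_rot: [-179.9, 0.2, 103.0]
wrist_force: [0.0, 0.4, 0.6]
grip_width: 16.0
```

```bash
python3 look.py 18; python3 -c "
from h import *
togo([476,289.5,57.5],93.5);print(telemetry.state()['wrist_torque'])"
```

```text
t 21.3 pos [475.  288.3  57.8] rot [-179.88    0.24  102.96] F [0.  0.4 0.6] w 16.0
rotvec [0.0047 0.0016 1.1177] shift m [ 0.016  -0.1433  0.0022]
side crop 266 165 tip z [365.3 306.7]
[375.7 325.8]
[355.2 288. ]
top crop 204 184 tip z [364.4 303.7]
[398.9 293.5]
[329.9 314. ]
t 21.4 pos [475.  288.3  57.8] rot [-179.88    0.24  102.99] F [-0.1 -0.4  0.6] w 15.8
rotvec [ 0.0045 -0.0014 -0.1656] shift m [ 0.001   0.0012 -0.0003]
[ 0.05010518 -0.15122657 -0.00379911]
```

View pics/side18.png

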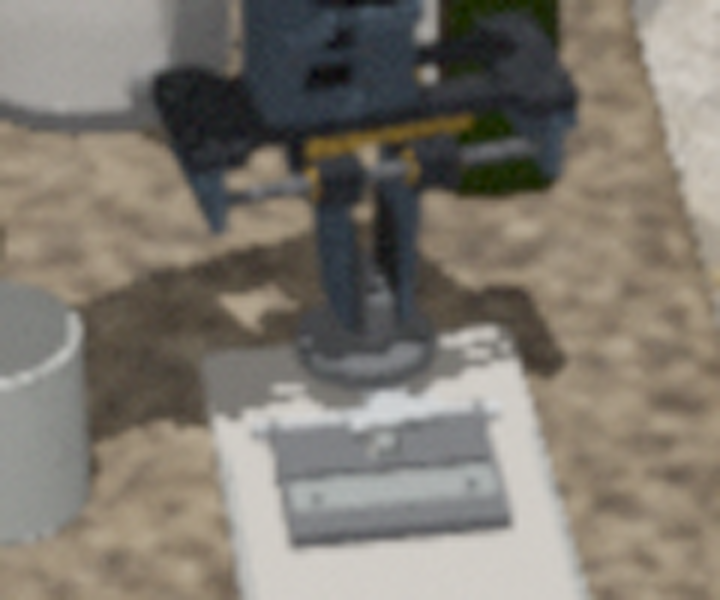

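drive_tool(motion=[0,0,-0.06,0,0,0,-1,0,0,-0.05,0,0,0,-1,0,0,-0.04,0,0,0,-1,0,0,0,0,0,0,-1])

```text
time: 21.73
tcp_pos: [474.8, 288.2, 57.8]
eef_rot: [-179.9, 0.3, 94.6]
wrist_force: [-0.6, 0.2, -0.0]
grip_width: 15.8
```

drive_tool(motion=[0,0,-0.03,0,0,0,-1,0,0,-0.03,0,0,0,-1])

```text
time: 21.9
tcp_pos: [474.7, 288.2, 57.8]
eef_rot: [-179.9, 0.3, 91.6]
wrist_force: [-0.4, 1.1, 0.6]
grip_width: 16.4
```

```bash
python3 -c "
from h import *
togo([476,289.5,57.5],93.5);print(telemetry.state()['wrist_torque'])"
```

```text
t 21.9 pos [474.7 288.2  57.8] rot [-179.87    0.29   91.57] F [-0.4  1.1  0.6] w 16.4
rotvec [ 0.0051 -0.0021  0.0336] shift m [ 0.0013  0.0013 -0.0003]
[0.22282781 0.0655486  1.07101836]
```

drive_tool(motion=[0,0,0.01,0,0,0,-1,0,0,0,0,0,0,-0.3,0,0,0,0,0,0,0,0,0,0,0,0,0,0,0,0,0,0,0,0,0,0,0,0,0,0,0,0,0,0,0,0,0.01,0,0,0,0,0,0,0.015,0,0,0,0,0,0,0.02,0,0,0,0,0,0,0.02,0,0,0,0,0,0,0.02,0,0,0,0,0,0,0.01,0])

```text
validation failed for argument at $.mo...
```

drive_tool(motion=[0,0,0,0,-0.02,0.02,0,0,0,0,0,-0.03,0.02,0,0,0,0,0,-0.035,0.01,0,0,0,0,0,-0.035,0,0,0,0,0,0,-0.035,0,0,0,0,0,0,-0.035,0,0,0,0,0,0,-0.035,0,0,0,0,0,0,0,0,0,0,0,0,0,0,0,0])

```text
time: 22.65
tcp_pos: [475.9, 55.6, 110.4]
eef_rot: [179.7, 0.3, 93.3]
wrist_force: [-1.3, -0.3, 0.0]
grip_width: 45.6
```

```bash
python3 - <<'E'
from h import *
cams(); togo([476,289.5,57.5],93.5)
for n,f in CAM.items():
    y,x=(190,275) if n=='side' else (190,230)
    cv2.imwrite('pics/%s19z.png'%n,cv2.resize(f['color'][y:y+100,x:x+120,::-1],None,fx=6,fy=6,interpolation=cv2.INTER_CUBIC))
    print(n,[m['xy'].round(1) if hasattr(m['xy'],'round') else m['xy'] for m in mark_of('dial_mark',n)][:2])
E
```

```text
t 22.75 pos [475.9  56.8 110.2] rot [179.74   0.34  93.43] F [-0.3  0.1 -0.6] w 45.8
rotvec [0.0057 0.0049 0.0012] shift m [ 1.000e-04  2.327e-01 -5.270e-02]
side [[335.0, 221.0]]
top [[267.5, 229.3]]
```

View pics/side19z.png

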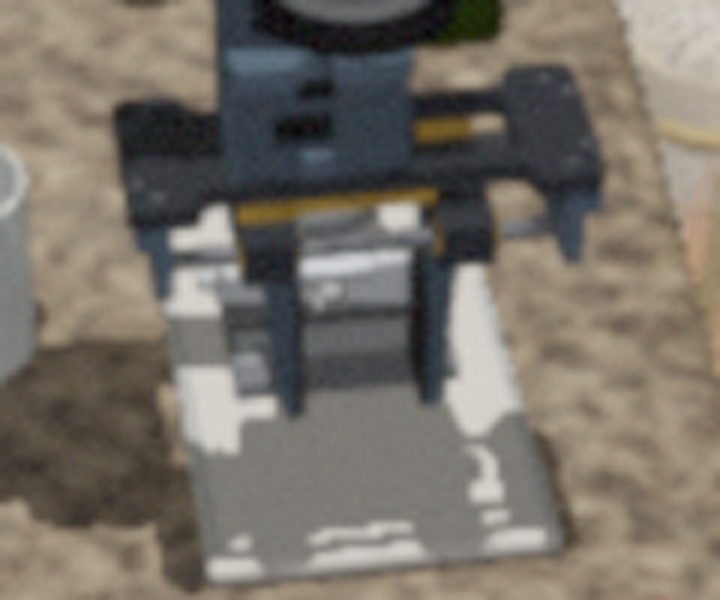

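View pics/top19z.png

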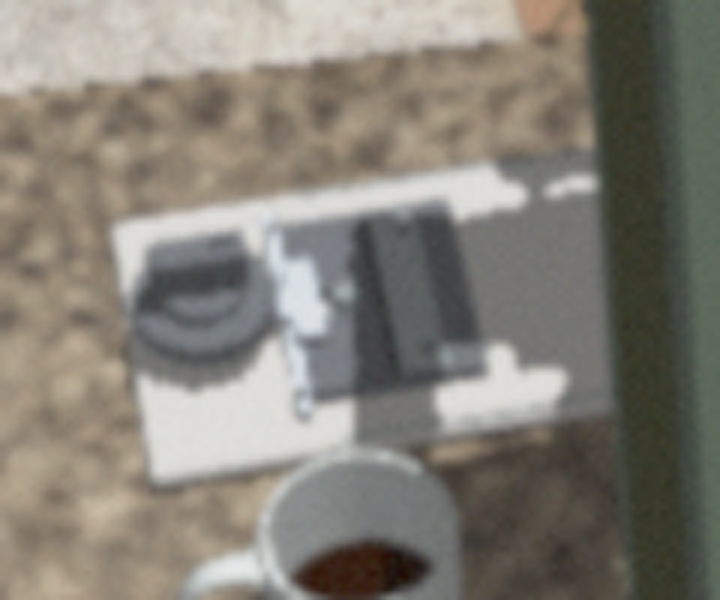

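drive_tool(motion=[0,0,0,0,0,0.02,0,0,0,0,0,0,0.03,0,0,0,0,-0.01,0,0.03,0,0,0,0,-0.02,-0.01,0.02,0,0,0,0,-0.03,-0.02,0,0,0,0,0,-0.02,-0.02,0,0,0,0,0,0,0,0,0,0,0,0,0,0,0,0])

```text
time: 23.52
tcp_pos: [393.8, 16.8, 213.4]
eef_rot: [179.8, 0.3, 94.9]
wrist_force: [0.6, 0.3, 0.3]
grip_width: 46.1
```

```bash
python3 - <<'E'
from h import *
cams(); togo([476,289.5,57.5],93.5)
b0={'side':cv2.imread('pics/side0.png'),'top':cv2.imread('pics/top0.png')}
for n,f in CAM.items():
    save(n+'20',f)
    y,x=(195,285) if n=='side' else (205,240)
    h,w=(70,75) if n=='side' else (70,75)
    a=f['color'][y:y+h,x:x+w,::-1]; b=b0[n][y:y+h,x:x+w]
    cv2.imwrite('pics/%s20z.png'%n,cv2.resize(np.hstack([b,a]),None,fx=5.3,fy=5.3,interpolation=cv2.INTER_CUBIC))
E
```

```text
t 23.6167 pos [394.2  17.  213.1] rot [179.85   0.28  94.94] F [ 0.7  0.1 -0.1] w 45.5
rotvec [ 0.0048  0.003  -0.0251] shift m [ 0.0818  0.2725 -0.1556]
```

View pics/side20z.png

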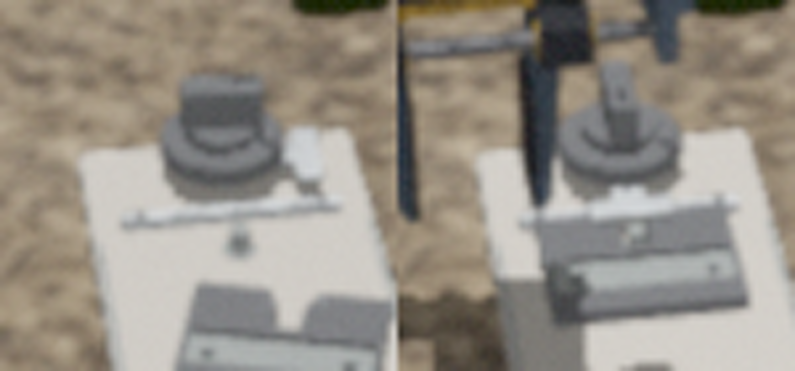

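View pics/top20z.png

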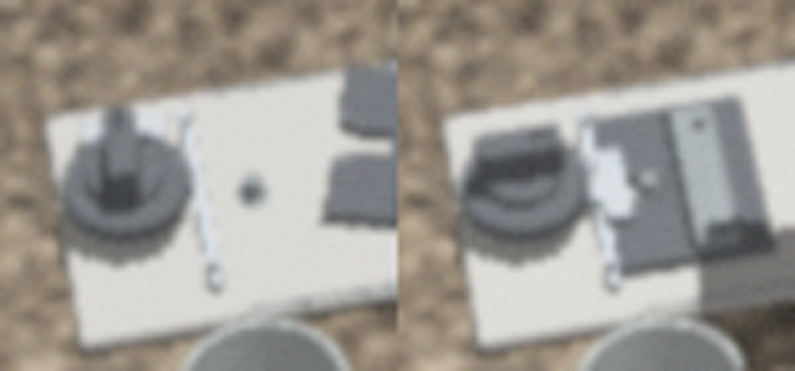

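View pics/side20.png

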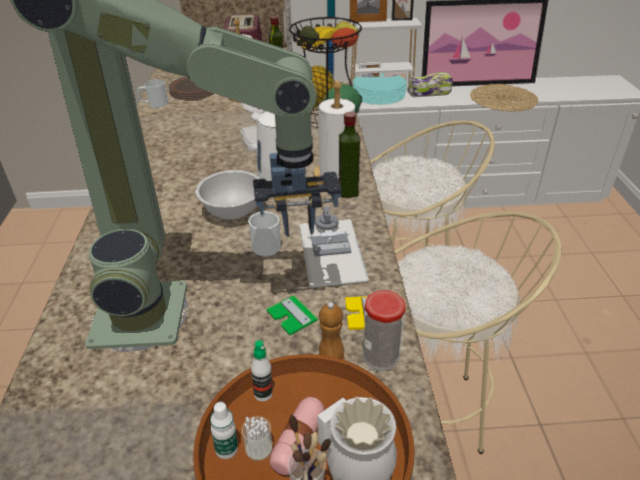

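```bash
python3 - <<'E'
from h import *
cams()
for c,o in (('side',(285-75,195)),('top',(240-75,205))):
    s=np.array([479.5,224.4,1.630]) if c=='side' else np.array([476.1,229.2,1.635])
    ax=pose(s,[63.5,0,0])[0]
    for th in (1.2,1.35,1.5):
        a=s[2]+np.pi+1.5-th; d=np.array([np.cos(a),np.sin(a),0]); n=np.array([-d[1],d[0],0])
        P=[ax+52*d+22*n+[0,0,29.5],ax+52*d-22*n+[0,0,29.5],ax+22*d+8*n+[0,0,76],ax-22*d+8*n+[0,0,76],ax-22*d-8*n+[0,0,76],ax+22*d-8*n+[0,0,76]]
        print(c,th,((proj(CAM[c],np.array(P))-o)*5.3).round().tolist())
E
python3 - <<'E'
import cv2
for n,(y,x,h,w) in {'side':(200,300,40,50),'top':(220,245,45,60)}.items():
    a=cv2.imread('pics/%s20.png'%n)[y:y+h,x:x+w]
    cv2.imwrite('pics/%s21.png'%n,cv2.resize(a,None,fx=13,fy=13,interpolation=cv2.INTER_CUBIC))
E
```

```text
side 1.2 [[700.0, 196.0], [623.0, 219.0], [650.0, 100.0], [615.0, 56.0], [587.0, 64.0], [622.0, 107.0]]
side 1.35 [[688.0, 203.0], [606.0, 218.0], [645.0, 102.0], [621.0, 56.0], [592.0, 61.0], [615.0, 108.0]]
side 1.5 [[675.0, 209.0], [590.0, 216.0], [640.0, 104.0], [628.0, 57.0], [598.0, 59.0], [609.0, 107.0]]
top 1.2 [[597.0, 127.0], [634.0, 186.0], [548.0, 110.0], [468.0, 143.0], [481.0, 166.0], [562.0, 132.0]]
top 1.35 [[608.0, 135.0], [634.0, 199.0], [553.0, 114.0], [468.0, 138.0], [477.0, 162.0], [562.0, 137.0]]
top 1.5 [[618.0, 145.0], [631.0, 212.0], [557.0, 118.0], [469.0, 132.0], [473.0, 157.0], [561.0, 143.0]]
```

View pics/top21.png

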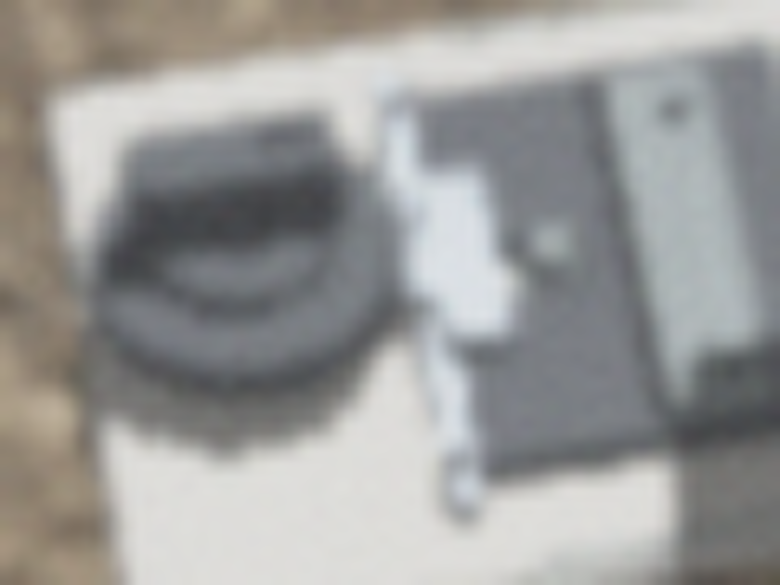

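```bash
python3 - <<'E'
from h import *
cams()
for c in CAM:
    for m in mark_of('dial_mark',c)[:2]: print(c,m['xy'],m['score'],ray(CAM[c],m['xy'],43).round(1))
f0={'side':(336.7,222.2),'top':(268.3,229.6)}
for c in f0: print('start',c,ray(CAM[c],f0[c],43).round(1))
# bystanders
for n,u in {'mug':(265.3,241.6),'oil_bottle':(349.3,194.1),'mill':(331.7,361.1),'jar':(380.2,361.0)}.items(): print(n,u,[np.round(m['xy'],1).tolist() for m in mark_of(n,'side')][:2])
a=cv2.imread('pics/side0.png')[210:235,310:345]; b=CAM['side']['color'][210:235,310:345,::-1]
cv2.imwrite('pics/dial.png',cv2.resize(np.hstack([a,b]),None,fx=11,fy=11,interpolation=cv2.INTER_CUBIC))
E
```

```text
side [333.9, 223.0] 0.58 [494.4 272.4]
side [333.2, 360.4] 0.43 [ 451.7 -211.2]
top [267.0, 228.8] 0.53 [504.6 280.2]
top [284.3, 237.6] 0.4 [467.8 236.5]
start side [502.4 275.5]
start top [501.4 276.9]
mug (265.3, 241.6) [[264.4, 241.6]]
oil_bottle (349.3, 194.1) [[350.2, 195.3]]
mill (331.7, 361.1) [[330.8, 361.5], [350.2, 191.4]]
jar (380.2, 361.0) [[379.9, 359.2]]
```

View pics/dial.png

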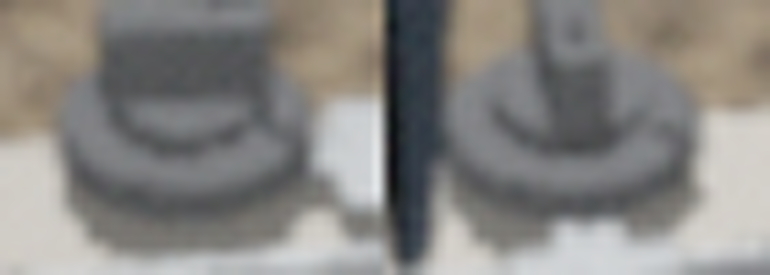

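```bash
python3 -c "
from h import *
print(ticket.sign_off())"
```

```text
the job is handed in; nothing more can be done
None
```

I slid the blade plate home without lifting it off the bed, turned the inner knob to its stop, and handed the job in at about 24 s. The hand-in reported no verdict.

- **Blade:** I gripped it by its front and rear edges, squared it up on the bed, then pushed it with two fingers from behind. It stopped with about 8 N against the stop bar. The last pictures show the front edge flush, the notch over the pin and the blade straight.
- **Knob:** I turned it clockwise until the wrist felt about 1.07 N m at the hard stop. The tongue's corners in the top picture fit a knob angle of about 1.5 rad.
- **Failed move call:** the call to open the fingers and rise off the knob was refused as malformed. The next move therefore opened the gripper while backing sideways along the bar. Pictures taken afterwards still show the knob clamped and the blade home.
- **Outer dial, not confirmed:** the fingers stayed about 14 mm above it and nothing should have turned it. The estimates of the mark moved about 8 mm in the side view and about 5 mm, in a different direction, in the top view. I took this as detection noise, and the close-up was too blurred to settle it.
- **Other kitchen things:** the mug, mill, jar and bottle are within about 2 pixels of where they started in the side view.
- **Camera calibration:** the two cameras disagreed by about 5 mm on where the slicer stood. I corrected for this using the fingertips and the contact with the stop bar.

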